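# Close the preserving jars in the roller bay

## Robot

A 6-joint arm with a two-finger parallel gripper is mounted at the origin on the work surface. World frame = base frame: x ahead of the robot, y to its left, z up, the work surface at z = 0. Lengths are in m, angles in rad, forces in N, time in s.
With the tool pointing down it reaches from about 0.425 to 0.95 m from the base axis. Payload 14.7 kg.
Tool frame: the origin (TCP) lies at the very end of the fingers, on their centre line; the grasp point (between the pads) lies 19 mm behind it; y points along the fingers, x is the direction in which the jaws open and shut, and the axes are right-handed (so a half turn about y gives the same grasp; the last joint's range is limited). The gripper opens to 85 mm and grips with 20 to 120 N. Pads are 22 mm wide; open, the fingers measure 114 mm over their backs; the gripper's body (76 mm by 85 mm) begins 54 mm behind the grasp point. The pads swing forward as they close: fully open they stand 13 mm farther back than shut.
Start: joints at [1.286, 0.48, 1.596, -0, 1.065, -0.047], TCP at [0.153, 0.632, 0.231] pointing down, gripper open.
Joint ranges: [-2.75, 2.75], [-0.82, 2.05], [0.23, 2.67], [-1.56, 4.7], [0.09, 2.69], [-2.92, 2.92]. Speed limits (rad/s): [1.89, 1.89, 2.39, 3.01, 3.01, 3.01].

## Interface

Orientations are given as a unit quaternion [x, y, z, w].
In Python, from station import status, cams, order gives the robot as it stands. The module is installed in compiled form; this text tells all that it offers.
- The arm moves only by the shell command python3 -m creep 'ROWS' [OPENING] [FORCE]. ROWS is JSON, a list that holds one entry, the list of rows, each a list of 4 numbers: the shift along the tool's x, y, z in mm, then the turn about the tool's y in rad. In form: [[[dx, dy, dz, roll], ...]]. A call has 1 to 20 rows; each row shifts and turns the pose as measured when the row begins, along the tool's axes as they then stand; what a row does not reach is not made up. A row lasts 1/12 s, in which the tool goes at most 41.7 mm and 7.16 degrees, less where a joint would pass 70% of its speed; a pose out of reach is approached as far as the arm can. A call with a gripper value outside its range is refused whole. OPENING is the opening, from 0 (shut) to 1 (fully open), set as the call begins (- or left out, the last holds). The fingers move at their own pace and stop on an object; FORCE is the grip in N (left out, the last holds). Time passes only in rows, so rows that do not move let the fingers close. It gives the time, the measured TCP pose, the force and the opening at its end, in the units of the state.
- status.sense(): the state, without advancing time (a new reading comes with each control period).
- cams.snapshot(name): name is "scene" or "top"; returns the picture (400x640x3 uint8, red, green, blue); there is no depth.
- cams.camera_model(name): a dict with "fx", "fy", "cx", "cy" (pixels), "k1" (the pictures are not rectified: a ray, as slopes to the right and down, at radius r is drawn at 1 + k1 r^2 times it, then the intrinsics apply), "T" (4x4, takes a point from camera to world coordinates). Camera axes: x right, y down, z forward; pixel columns grow to the right and rows downward; lengths in m; the calibration is good to about 2 mm. A picture is of the moment at which its call begins. camera_model takes no time and is no camera call.
- order.finish_job(): hands the job in, once; it reports no verdict.
Trained networks look in the newest picture that a camera, given by its name, has taken for a name from the list of things; names that differ only in an ending like _2 or _b are one class to them, and where a whole thing is asked for, a point or a joint stands for the part that bears it (a point fixed in the world has none). Each returns a list of dicts, best first, with "conf" (0 to 1); they miss things now and then, are a little off and sometimes report something else, mostly with a low value. They report only what shows in the picture. A call takes as long as a camera call. They do not tell look-alikes from the thing itself.
- cams.masks_of(camera, thing): "region" (400x640 bool, what is visible of it) and "point" ([column, row] in pixels, amid what is visible of it).
- cams.spot_point(camera, thing): "point" ([column, row] in pixels: a listed point, or the origin of a listed thing).
The state is a dict: "clock": time; "joints": joint angles; "qvel": joint speeds; "joint_torque": joint torques, N m; "eef_pos": TCP position; "orientation": TCP orientation; "contact_force": force on the tool from outside, world axes, zero at the start; "moment": the same for the moment, N m; "gripper_width": opening from 0.0 (shut) to 1.0 (fully open).
Only numpy, scipy, OpenCV 4.12 (cv2) and the standard library are available. Lean on these libraries where they do the work, as an engineer would, in place of code of your own. Each camera call takes 0.05 s, during which the arm holds its last target. There are 200 camera calls.

## Task

First push the crate of jars along the rollers, without lifting it, until it is fully home against the end stop of the bay. Then close every jar in it: set a loose lid disk in the jar's mouth, drop a screw ring over it with the wings along the row of jars, and screw the ring clockwise a quarter turn to its stop, so that the wings lie across the row. Leave the crate in the bay, the jars upright and the other things on the table where they are; spare lids and rings may stay where they lie.

Things in the scene. Friction and masses are not known exactly. Their poses are not given: they have to be found in the camera images.
- conveyor: Low steel roller conveyor fixed to the table, 560 long, 122 mm wide. Origin: on the table; y points along it to the bay, z up. Passive rollers, tops at 50 mm; side rails 102 mm apart, 62 mm high. The bay is its +y end: dark cheeks 81 mm high (y -35 to 250 mm) and an end stop (face at y = 235 mm, 90 mm high). The -y end (y = -310 mm) is open.
- bay (a point): Where the crate's origin lies when the crate is fully home against the end stop: at roller height, 97 mm along the conveyor's y from its origin; axes as the conveyor's.
- crate: Loose black crate on the rollers, 96 x 276 mm, long side (y) along the conveyor, 0.4 to 0.65 kg empty. Origin: centre of underside, z up. Floor 6 mm, sides 45 mm, end walls 70 mm high, 6 thick (outer faces y = +-138 mm). Three cells at y = -90, 0, +90 mm, each with a jar or nothing. Starts 145 to 250 mm short of the bay; rolls easily when its -y end wall is pushed (a few N).
- jar_a: White square canister 80x80 mm, 72 high to the shoulder, upright in a crate cell (2 mm play) that stops it turning; None if absent. Round neck, outer dia. 60, bore 52, mouth 94 mm above the origin. Two screw lugs on the neck, out to 34 mm radius, just below the rim near +x and -x, let a ring down only with its wings near y. Origin: centre of underside, z up, y along the row of jars, x across it.
- jar_b: White square canister 80x80 mm, 72 high to the shoulder, upright in a crate cell (2 mm play) that stops it turning; None if absent. Round neck, outer dia. 60, bore 52, mouth 94 mm above the origin. Two screw lugs on the neck, out to 34 mm radius, just below the rim near +x and -x, let a ring down only with its wings near y. Origin: centre of underside, z up, y along the row of jars, x across it.
- jar_c: White square canister 80x80 mm, 72 high to the shoulder, upright in a crate cell (2 mm play) that stops it turning; None if absent. Round neck, outer dia. 60, bore 52, mouth 94 mm above the origin. Two screw lugs on the neck, out to 34 mm radius, just below the rim near +x and -x, let a ring down only with its wings near y. Origin: centre of underside, z up, y along the row of jars, x across it.
- lid_a: Loose black lid disk (all alike, 60 g). Rubber plug below: dia. 48, 7 mm high, chamfered foot, 2 mm play in a jar's bore; flange dia. 58, 4 mm thick above it; upright round valve stub to hold it by, 16 mm across, 11 to 37 mm above the origin. Origin: centre of the plug's underside, z up. Seated, the flange rests on the mouth, origin 87 mm above the jar's.
- lid_b: Loose black lid disk (all alike, 60 g). Rubber plug below: dia. 48, 7 mm high, chamfered foot, 2 mm play in a jar's bore; flange dia. 58, 4 mm thick above it; upright round valve stub to hold it by, 16 mm across, 11 to 37 mm above the origin. Origin: centre of the plug's underside, z up. Seated, the flange rests on the mouth, origin 87 mm above the jar's.
- lid_c: Loose black lid disk (all alike, 60 g). Rubber plug below: dia. 48, 7 mm high, chamfered foot, 2 mm play in a jar's bore; flange dia. 58, 4 mm thick above it; upright round valve stub to hold it by, 16 mm across, 11 to 37 mm above the origin. Origin: centre of the plug's underside, z up. Seated, the flange rests on the mouth, origin 87 mm above the jar's.
- ring_a: Loose aluminium screw ring (all alike, 120 g). Skirt: outer dia. 78, inner 72, 25 mm high; flat top with a 44 mm hole for the lid's stub; on top two upright grip wings at +x and -x, 25 to 53 mm above the origin, flat outer faces 64 mm apart, 24 mm wide: grip across them, along x. Origin: centre of underside, z up. See ring_b and ring_c on fitting.
- ring_b: Like ring_a. Fitting: centred over a seated lid with the wings along the jar's y (within 0.5 rad), it drops freely (2 mm play) till its origin is 77 mm above the jar's; two lugs inside its skirt's foot, under the wings, in to 32 mm radius, pass beside the jar's lugs. Then see ring_c.
- ring_c: Like ring_a. Screwing: once down, a turn of 1.57 rad clockwise seen from above takes its lugs under the jar's, with little resistance, to a stop (less than 0.1 rad past the wings lying along the jar's x). It stays 77 mm above the jar's origin and cannot lift off.
- oil_bottle: Bystander, to be left where it is: green glass bottle, 64 mm across, 190 mm high, on the left. Origin: centre of its underside.
- cup: Bystander, to be left where it is: white cup, 72 mm across, 75 mm high, on the right. Origin: centre of its underside.
- bowl: Bystander, to be left where it is: white bowl, 120 mm across, 50 mm high, on the right. Origin: centre of its underside.
- spice_jar: Bystander, to be left where it is: amber glass jar with a black cap, 54 mm across, 90 mm high, on the left. Origin: centre of its underside.
- spoon: Bystander, to be left where it is: spoon with a wooden handle lying flat beyond the conveyor. Origin: at its middle.
Mind the look-alikes: they are no part of the job. What is shaped like the lid_a but red or turquoise is not meant.

How it is judged:
By the outcome, as a careful person would: the job done as asked, in the order asked, and still so for the second after the job is handed in, with the robot touching nothing.
Of jar_a, jar_b, jar_c only 2 to 3 are there at a start; the rules pass over those that are not, and their reading is None.
At some moment in a run one of ring_a, ring_b, ring_c, lid_a, lid_b, lid_c may be knocked a few centimetres aside while the robot is not near it.
It also fails if it takes over 210 s, if anything falls off the work surface, if the arm or the gripper's body presses on something with over 40 N, if the wrist force passes 120 N, or if a joint passes its speed limit or range.

## Working session

There is one attempt and no reset: what is moved stays moved. The work goes in short steps, Python scripts to look and compute and a shell command to move; the robot and the scene stay as the last step left them, time stands still between calls to the robot, and variables do not carry over. Pictures are saved under pics/ and viewed, about 12 in all and at most 16, crops included, and the job is handed in when it is done.

```bash
mkdir -p pics; python3 - <<'E'
from station import status,cams
import cv2,numpy as np
s=status.sense();print({k:np.round(v,3).tolist() for k,v in s.items()})
for n in("scene","top"):
    im=cams.snapshot(n);cv2.imwrite(f"pics/{n}0.png",im[:,:,::-1])
    m=cams.camera_model(n);print(n,{k:np.round(v,4).tolist() for k,v in m.items()})
for n in ("top","scene"):
  for t in("jar_a","lid_a","ring_a","crate","conveyor","bay"):
    print(n,t,[(np.round(d["point"],1).tolist(),round(d["conf"],2)) for d in cams.spot_point(n,t)])
E
```

```text
{'clock': 0.0, 'joints': [1.286, 0.481, 1.597, 0.0, 1.065, -0.047], 'qvel': [-0.002, 0.002, 0.0, 0.0, -0.002, 0.0], 'joint_torque': [0.001, -95.068, -43.019, 0.0, 0.013, 0.0], 'eef_pos': [0.153, 0.631, 0.231], 'orientation': [0.556, 0.437, -0.438, -0.556], 'contact_force': [0.777, 0.376, -0.333], 'moment': [-0.027, -0.01, -0.074], 'gripper_width': 1.001}
scene {'fx': 366.988, 'fy': 366.988, 'cx': 318.7906, 'cy': 206.2188, 'k1': -0.0696, 'T': [[0.6473, 0.6553, -0.3893, 0.9292], [0.7622, -0.557, 0.3299, -0.3438], [-0.0006, -0.5102, -0.86, 0.9409], [0.0, 0.0, 0.0, 1.0]]}
top {'fx': 436.6945, 'fy': 436.6945, 'cx': 316.6299, 'cy': 199.5571, 'k1': -0.0109, 'T': [[0.0269, -0.9926, 0.1186, 0.3826], [-0.9993, -0.0299, -0.0239, 0.0028], [0.0273, -0.1179, -0.9926, 1.2269], [0.0, 0.0, 0.0, 1.0]]}
top jar_a [([380.7, 162.2], 0.92), ([347.6, 163.3], 0.91), ([314.7, 165.2], 0.57)]
top lid_a [([195.5, 247.2], 0.75), ([229.7, 272.1], 0.73), ([194.4, 283.1], 0.7), ([239.3, 228.5], 0.6), ([281.4, 217.7], 0.56)]
top ring_a [([330.8, 230.2], 0.74), ([410.3, 262.8], 0.7), ([368.3, 238.2], 0.61)]
top crate [([347.7, 162.9], 0.74), ([298.4, 170.7], 0.56)]
top conveyor []
top bay [([257.4, 166.4], 0.91), ([239.2, 228.3], 0.49)]
scene jar_a [([286.6, 271.3], 0.97), ([313.4, 250.6], 0.9), ([337.0, 229.8], 0.56)]
scene lid_a [([321.4, 133.0], 0.74), ([335.8, 121.2], 0.72), ([320.9, 190.2], 0.6), ([356.4, 135.9], 0.51)]
scene ring_a [([203.1, 236.0], 0.92), ([249.4, 222.2], 0.86), ([280.2, 209.9], 0.68)]
scene crate [([310.6, 250.3], 0.76), ([282.2, 206.3], 0.64)]
scene conveyor [([341.7, 231.9], 0.93)]
scene bay [([373.0, 200.3], 0.7)]
```

View pics/top0.png

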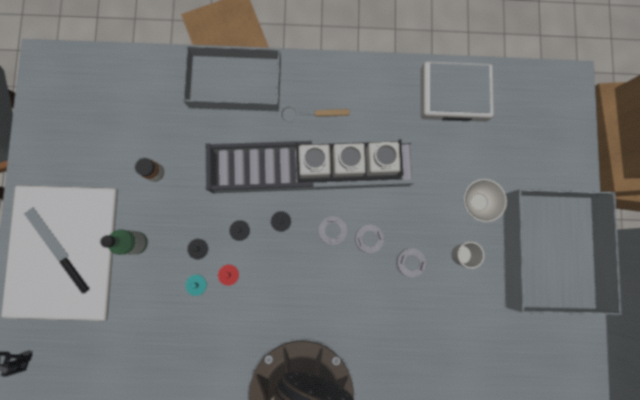

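View pics/scene0.png

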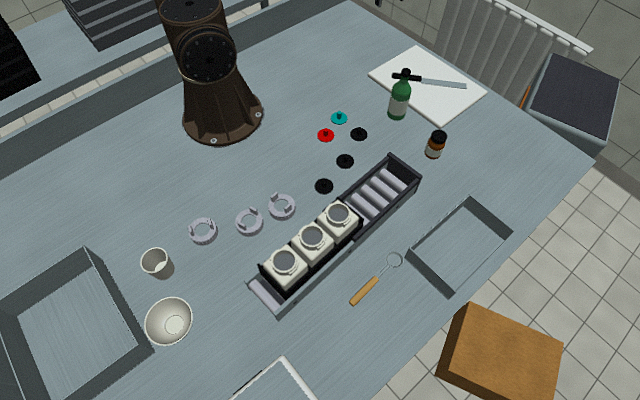

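```bash
cat > h.py <<'E'
import numpy as np,cv2
from station import status,cams
from scipy.optimize import least_squares
from scipy.spatial.transform import Rotation as R
M={n:cams.camera_model(n) for n in("top","scene")}
def proj(n,P):
    m=M[n];T=np.array(m["T"]);p=(np.atleast_2d(P)-T[:3,3])@T[:3,:3]
    s=p[:,:2]/p[:,2:];s=s*(1+m["k1"]*(s**2).sum(1,keepdims=True))
    return s*[m["fx"],m["fy"]]+[m["cx"],m["cy"]]
def world(n,uv,z):
    m=M[n];T=np.array(m["T"]);d=(np.array(uv,float)-[m["cx"],m["cy"]])/[m["fx"],m["fy"]]
    s=d.copy()
    for _ in range(20): s=d/(1+m["k1"]*(s@s))
    v=T[:3,:3]@[s[0],s[1],1];return T[:3,3]+v*(z-T[2,3])/v[2]
def tcp():
    s=status.sense();return np.array(s["eef_pos"]),R.from_quat(s["orientation"]).as_matrix(),s
def spots(n,t,z,c=.4): return [(world(n,d["point"],z)[:2],d["conf"],d["point"]) for d in cams.spot_point(n,t) if d["conf"]>c]
def rel(target):
    p,r,s=tcp();return (r.T@(np.array(target)-p)*1000).round(1)
def yaw():
    p,r,s=tcp();return np.arctan2(r[1,0],r[0,0])  # world heading of tool x
E
python3 - <<'E'
from h import *
p,r,s=tcp();print(r.round(3),yaw())
for t,z in(("jar_a",.056),("lid_a",0),("ring_a",0),("crate",.05),("bay",.05),("conveyor",0)):
  for n in M: print(t,n,[(np.round(a*1000).tolist(),round(c,2)) for a,c,_ in spots(n,t,z)])
for t in("oil_bottle","cup","bowl","spice_jar"):
  print(t,[np.round(a*1000).tolist() for a,c,_ in spots("top",t,0)][:1])
# zoomed crops
im=cv2.imread("pics/top0.png")
c=np.vstack([cv2.resize(im[130:205,200:420],None,fx=3.6,fy=3.6,interpolation=cv2.INTER_CUBIC),cv2.resize(im[205:290,180:440],(792,259),interpolation=cv2.INTER_CUBIC)]);cv2.imwrite("pics/c0.png",c) 
E
```

```text
[[ 0.236  0.    -0.972]
 [ 0.972  0.     0.236]
 [ 0.    -1.    -0.   ]] 1.3330286858890315
jar_a top [([631.0, -198.0], 0.92), ([625.0, -107.0], 0.91), ([617.0, -18.0], 0.57)]
jar_a scene [([622.0, -191.0], 0.97), ([623.0, -103.0], 0.9), ([617.0, -15.0], 0.56)]
lid_a top [([386.0, 306.0], 0.75), ([320.0, 208.0], 0.73), ([288.0, 303.0], 0.7), ([441.0, 187.0], 0.6), ([475.0, 71.0], 0.56)]
lid_a scene [([289.0, 211.0], 0.74), ([280.0, 284.0], 0.72), ([464.0, 59.0], 0.6), ([375.0, 292.0], 0.51)]
ring_a top [([444.0, -69.0], 0.74), ([359.0, -294.0], 0.7), ([424.0, -175.0], 0.61)]
ring_a scene [([364.0, -300.0], 0.92), ([414.0, -172.0], 0.86), ([439.0, -78.0], 0.68)]
crate top [([627.0, -108.0], 0.74), ([601.0, 26.0], 0.56)]
crate scene [([615.0, -106.0], 0.76), ([459.0, -81.0], 0.64)]
bay top [([609.0, 139.0], 0.91), ([439.0, 180.0], 0.49)]
bay scene [([611.0, 129.0], 0.7)]
conveyor top []
conveyor scene [([611.0, 12.0], 0.93)]
oil_bottle [[399.0, 468.0]]
cup [[377.0, -436.0]]
bowl [[537.0, -489.0]]
spice_jar [[588.0, 436.0]]
```

View pics/c0.png

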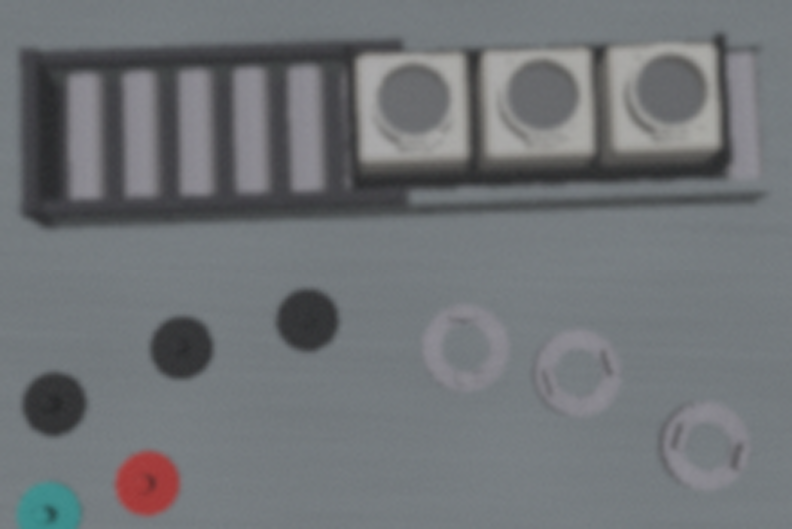

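The picture shows three jars in the crate, black lids at about (197,248), (239,230) and (281,221), and rings at (333,230), (370,238) and (411,262). The red and turquoise lids are decoys. Next I fit the outlines precisely.

```bash
cat >> h.py <<'E'
def refine(n,mask,z,r):
    """centre (m) of a horizontal disc of radius r at height z whose outline is the mask's hull"""
    cs,_=cv2.findContours(mask.astype(np.uint8),cv2.RETR_EXTERNAL,cv2.CHAIN_APPROX_NONE)
    c=max(cs,key=cv2.contourArea)[:,0].astype(float)
    w=np.array([world(n,q,z)[:2] for q in c])
    f=least_squares(lambda v:np.hypot(*(w-v[:2]).T)-v[2],[*w.mean(0),r],loss="soft_l1",f_scale=.001).x
    return f
def blob(im,w,n,z,lo,hi,k=24):
    """component of gray in [lo,hi] around world point w"""
    g=cv2.cvtColor(im,cv2.COLOR_RGB2GRAY);u,v=proj(n,[[*w,z]])[0].round().astype(int)
    m=np.zeros(g.shape,np.uint8);m[v-k:v+k,u-k:u+k]=((g>=lo)&(g<=hi))[v-k:v+k,u-k:u+k]
    l,lab,st,ce=cv2.connectedComponentsWithStats(m)
    d=np.hypot(*(ce-[u,v]).T)+1e3*(st[:,4]<40);d[0]=1e9
    return lab==d.argmin()
E
python3 - <<'E'
from h import *
T=cams.snapshot("top");S=cams.snapshot("scene")
ims={"top":T,"scene":S}
for t,L,z,r in(("lid",[(386,306),(441,187),(475,71)],.011,.029),("ring",[(444,-69),(424,-175),(359,-294)],.025,.039)):
  for w in L:
    for n in M:
      im=ims[n];w0=np.array(w)/1000
      ms=[d for d in cams.masks_of(n,t+"_a")]
      u=proj(n,[[*w0,z]])[0]
      d=min(ms,key=lambda d:np.hypot(*(np.array(d["point"])-u)))
      f=refine(n,d["region"],z,r)
      g=refine(n,blob(im,w0,n,z,0,60),z,r) if t=="lid" else None
      print(t,w,n,"net",(f*1000).round(1),"thr",None if g is None else (g*1000).round(1))
for w in[(631,-198),(624,-106),(617,-17)]:
  for n in M:
      im=ims[n];g=cv2.cvtColor(im,cv2.COLOR_RGB2GRAY)
      try:
        b=blob(im,np.array(w)/1000,n,.150,0,140,k=14);print("jar",w,n,(refine(n,b,.150,.026)*1000).round(1),b.sum())
      except Exception as e: print(w,n,e)
big=lambda n,u,v,a,b:cv2.resize(ims[n][v:v+b,u:u+a],None,fx=4,fy=4,interpolation=cv2.INTER_CUBIC)[:,:,::-1]
cv2.imwrite("pics/c1.png",np.vstack([big("scene",170,175,200,75),big("scene",240,195,200,75)]))
E
```

```text
lid (386, 306) top net [381.  298.5  26.5] thr [382.4 297.5  23.7]
lid (386, 306) scene net [378.3 295.9  28.1] thr [379.5 296.2  27.6]
lid (441, 187) top net [437.4 185.9  26.1] thr [436.1 185.2  23.6]
lid (441, 187) scene net [433.9 184.5  28.4] thr [434.  184.3  26.9]
lid (475, 71) top net [466.3  72.8  27.8] thr [464.7  72.2  23.4]
lid (475, 71) scene net [461.5  70.2  27.3] thr [462.3  70.7  26.8]
ring (444, -69) top net [442.1 -69.9  38.8] thr None
ring (444, -69) scene net [444.6 -77.1  41.5] thr None
ring (424, -175) top net [ 422.8 -172.9   38.5] thr None
ring (424, -175) scene net [ 427.2 -177.1   40.5] thr None
ring (359, -294) top net [ 359.9 -289.5   38.7] thr None
ring (359, -294) scene net [ 364.4 -292.8   41.3] thr None
jar (631, -198) top [ 629.3 -192.7   27.1] 372
jar (631, -198) scene [ 628.2 -195.4   23.9] 341
jar (624, -106) top [ 624.  -104.1   25.6] 358
jar (624, -106) scene [ 621.6 -105.2   23.9] 309
jar (617, -17) top [618.2 -14.5  25.3] 351
jar (617, -17) scene [615.2 -15.2  23.9] 279
```

View pics/c1.png

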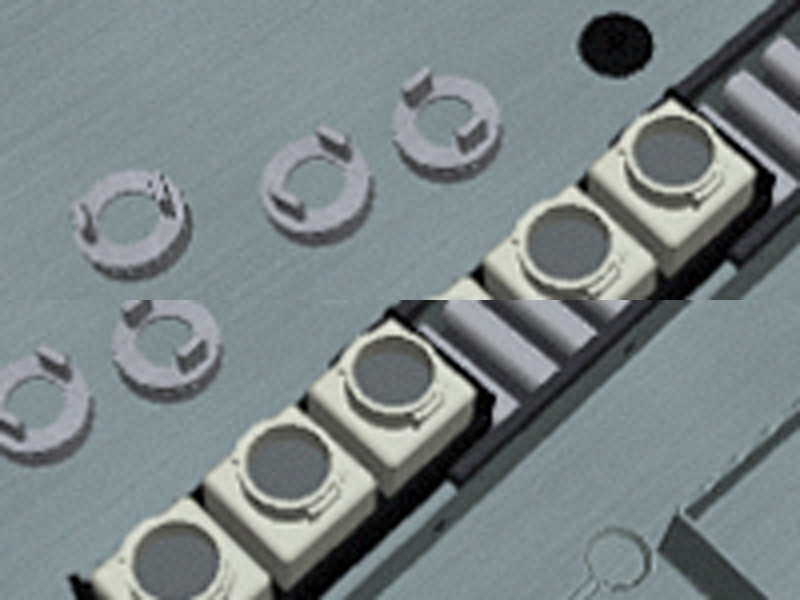

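```bash
python3 - <<'E'
from h import *
for a,b in(((274.3,196.3),(288,208)),((253,210.8),(242,226.5)),((191.3,230.5),(210,223.8))):
    A,B=world("scene",a,.04),world("scene",b,.04);d=A-B;print("ring heading",np.arctan2(d[1],d[0])%np.pi,np.hypot(*d[:2]),((A+B)/2*1000).round())
E
python3 -m creep '[[[0,0,0,0.115],[0,0,0,0.115],[0,0,0,0.115],[0,0,0,0.115],[0,0,0,0.115],[0,0,0,0.115],[0,0,0,0.115],[0,0,0,0.115],[0,0,0,0.115],[0,0,0,0.115],[0,0,0,0.115]]]' 0
python3 -m creep '[[[38,0,0,0],[38,0,0,0],[38,0,0,0],[38,0,0,0],[38,0,0,0],[38,0,0,0],[38,0,0,0],[38,0,0,0],[38,0,0,0],[38,0,0,0],[38,0,0,0]]]'
python3 -m creep '[[[0,0,-40,0],[0,0,-40,0],[0,0,-40,0],[0,0,-40,0],[0,0,-40,0],[0,0,-40,0],[0,0,-40,0],[0,0,-40,0],[0,0,-40,0],[0,0,-40,0],[0,0,-40,0],[0,0,-40,0],[0,0,-40,0],[0,0,-40,0],[0,0,-40,0],[0,0,-40,0],[0,0,-40,0],[0,0,-40,0]]]'
python3 -c "
from h import *
print(yaw(),rel([.637,-.280,.095]))"
```

```text
ring heading 0.10755542866072831 0.05725070432916977 [441. -72.  40.]
ring heading 1.958737667603772 0.05661814101013451 [ 423. -177.   40.]
ring heading 1.2707644231425739 0.05369151770892242 [ 360. -292.   40.]
clock: 3.12
eef_pos: [0.1531, 0.6317, 0.2313]
orientation: [-0.707, -0.005, 0.005, 0.707]
contact_force: [0.0, -0.3, 0.2]
gripper_width: 0.001
clock: 4.03
eef_pos: [0.5807, 0.6334, 0.2314]
orientation: [-0.707, -0.002, 0.004, 0.707]
contact_force: [-0.7, 0.5, 0.1]
gripper_width: -0.001
clock: 5.53
eef_pos: [0.5957, -0.1062, 0.218]
orientation: [-0.706, -0.005, 0.002, 0.708]
contact_force: [1.3, 1.3, 1.1]
gripper_width: 0.0
0.009888832789703926 [  39.1  122.6 -174.6]
```

```bash

python3 -m creep '[[[10,0,-37,-0.03],[10,0,-37,-0.03],[10,0,-37,0],[5,0,-37,0],[3,0,-30,0],[0,0,0,0],[0,0,0,0]]]'
python3 -c "
from h import *
print(yaw(),rel([.637,-.282,.095]))"
```

```text
clock: 6.12
eef_pos: [0.6419, -0.3014, 0.2177]
orientation: [-0.707, -0.025, 0.021, 0.707]
contact_force: [-0.7, 0.5, 0.5]
gripper_width: 0.001
0.06537912729411707 [ -4.2 122.7  19.7]
```

```bash

python3 -m creep '[[[-2,35,5,0],[0,35,5,0],[0,30,0,0],[0,20,0,0],[0,5,0,0],[0,0,0,0]]]'
python3 -m creep '[[[0,0,12,0],[0,0,12,0],[0,0,10,0],[0,0,10,0],[0,0,10,0],[0,0,10,0],[0,0,10,0],[0,0,10,0],[0,0,10,0],[0,0,10,0],[0,0,10,0],[0,0,10,0],[0,0,10,0],[0,0,10,0]]]'
python3 -c "
from h import *
p,r,s=tcp();print(yaw(),p,s['contact_force'],rel([.6148,.009,.095]))"
```

```text
clock: 6.62
eef_pos: [0.641, -0.2887, 0.0908]
orientation: [0.707, 0.026, -0.02, -0.706]
contact_force: [-0.0, -0.7, -0.3]
gripper_width: -0.0
clock: 7.78
eef_pos: [0.6333, -0.1311, 0.0978]
orientation: [0.709, 0.03, -0.018, -0.705]
contact_force: [-1.0, -2.4, 1.6]
gripper_width: 0.003
0.06744920513232927 [ 0.63328892 -0.13111832  0.09776607] [-0.98098342 -2.4476732   1.64464101] [ -9.    1.7 141.1]
```

```bash

python3 -m creep '[[[-1,0,10,0],[-1,0,10,0],[-1,0,10,0],[-1,0,10,0],[-1,0,9,0],[-1,0,8,0],[0,0,7,0],[0,0,6,0],[0,0,5,0]]]'
python3 -m creep '[[[0,0,4,0],[0,0,4,0],[0,0,4,0],[0,0,4,0],[0,0,4,0]]]'
python3 -m creep '[[[0,0,4,0],[0,0,4,0],[0,0,4,0],[0,0,4,0]]]'
```

```text
clock: 8.53
eef_pos: [0.6219, -0.0473, 0.0975]
orientation: [0.709, 0.031, -0.017, -0.705]
contact_force: [1.5, -2.6, 1.4]
gripper_width: 0.001
clock: 8.95
eef_pos: [0.6206, -0.0273, 0.0976]
orientation: [0.71, 0.031, -0.018, -0.704]
contact_force: [-2.1, -61.1, 3.1]
gripper_width: -0.001
clock: 9.28
eef_pos: [0.6205, -0.0277, 0.098]
orientation: [0.717, 0.033, -0.019, -0.696]
contact_force: [-0.4, -41.7, -0.6]
gripper_width: 0.0
```

```bash

python3 -m creep '[[[0,0,-6,0],[0,0,-15,0],[0,0,-15,0],[0,-30,0,0],[0,-35,0,0],[0,-35,0,0],[0,0,0,0]]]'
python3 - <<'E'
from h import *
p,r,s=tcp();print(r.round(3),s['joints'])
ims={n:cams.snapshot(n) for n in M}
for w in[(617,43),(611,133),(605,222)]:
  for n in M:
      try:
        b=blob(ims[n],np.array(w)/1000,n,.150,0,140,k=14);print("jar",w,n,(refine(n,b,.150,.026)*1000).round(1),b.sum())
      except Exception as e: print(w,n,e)
c=[cv2.resize(ims["top"][120:220,195:395],None,fx=3,fy=3,interpolation=3),cv2.resize(ims["scene"][130:280,280:480],(600,450),interpolation=3)]
cv2.imwrite("pics/c2.png",np.vstack([c[0],c[1]])[:,:,::-1][:760])
cv2.imwrite("pics/c2.png",cv2.resize(np.vstack(c)[:,:,::-1],(480,600)))
E
```

```text
clock: 9.87
eef_pos: [0.6187, -0.0676, 0.1996]
orientation: [0.716, 0.029, -0.021, -0.697]
contact_force: [1.5, -0.1, 0.9]
gripper_width: -0.005
[[ 0.997  0.013 -0.071]
 [ 0.071 -0.027  0.997]
 [ 0.011 -1.    -0.028]] [-0.14276988  0.46597844  1.70951184 -0.03028666  0.94948497 -0.19611903]
jar (617, 43) top [618.4  45.1  38.2] 762
jar (617, 43) scene [620.5  18.8  48.1] 114
jar (611, 133) top [608.6 127.   40.5] 180
jar (611, 133) scene [613.9 103.4  51.4] 97
jar (605, 222) top [602.5 215.6  40.8] 200
jar (605, 222) scene [599.6 209.5  23.8] 215
```

View pics/c2.png

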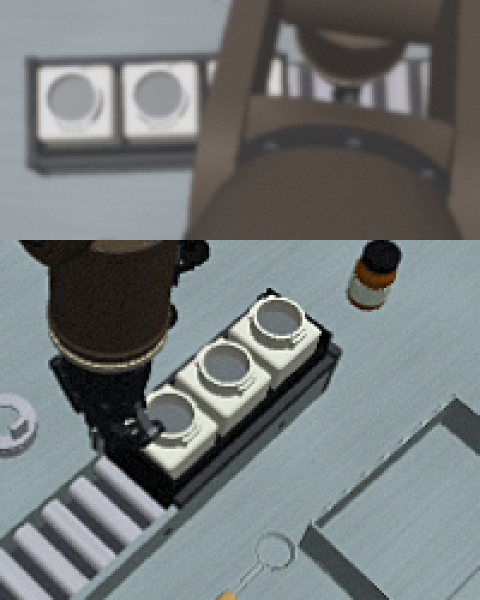

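```bash

python3 -c "
from h import *
print(rel([.464,.0718,.10]),rel([.464,.0718,.014]))"
```

```text
[-142.9   90.1  152. ] [-143.5  176.1  154.3]
```

```bash

python3 -m creep '[[[-30,0,20,0],[-35,0,35,0],[-35,0,35,0],[-30,20,35,0],[-8,35,20,0],[-2,20,5,0],[0,5,2,0],[0,0,0,0],[0,0,0,0]]]' 0.6
python3 - <<'E'
from h import *
print(rel([.464,.0718,.014]),yaw())
T=cams.snapshot("top");S=cams.snapshot("scene")
cv2.imwrite("pics/c3.png",np.vstack([cv2.resize(T[120:270,195:395],(600,450),interpolation=3),cv2.resize(S[130:230,290:490],(600,300),interpolation=3)])[:,:,::-1][:,:,:])
im=cv2.imread("pics/c3.png");cv2.imwrite("pics/c3.png",im[:600] if 0 else cv2.resize(im,(480,600)))
E
```

```text
clock: 10.72
eef_pos: [0.4717, 0.0594, 0.106]
orientation: [0.716, 0.023, -0.024, -0.698]
contact_force: [-0.6, 0.2, -0.7]
gripper_width: 0.601
[-6.6 91.6 15.3] 0.06698114136393776
```

View pics/c3.png

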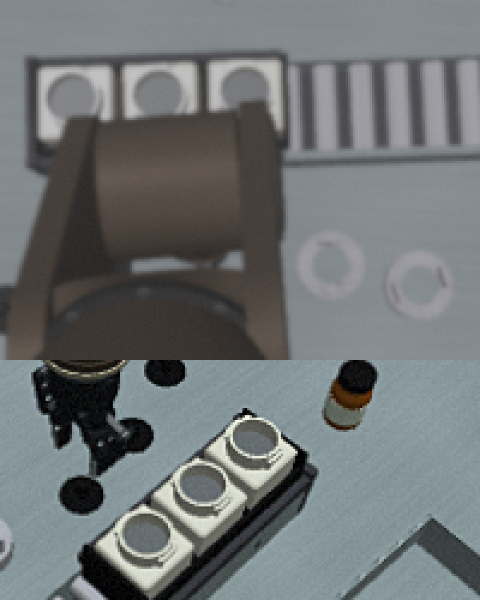

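```bash

python3 -m creep '[[[-6,30,15,0],[-1,30,0,0],[0,18,0,0],[0,0,0,0],[0,0,0,0]]]'
cat >> h.py <<'E'
def mouth(im,n,w,z=.150,k=11):
    g=cv2.cvtColor(im,cv2.COLOR_RGB2GRAY);u,v=proj(n,[[*w,z]])[0].round().astype(int)
    p=g[v-k-4:v+k+5,u-k-4:u+k+5];t,_=cv2.threshold(p,0,255,cv2.THRESH_OTSU)
    m=np.zeros(g.shape,np.uint8);cv2.circle(m,(int(u),int(v)),k+3,1,-1);m&=(g<t).astype(np.uint8)
    m=cv2.morphologyEx(m,cv2.MORPH_OPEN,np.ones((3,3),np.uint8))
    _,lab,st,ce=cv2.connectedComponentsWithStats(m)
    i=1+st[1:,4].argmax();return refine(n,lab==i,z,.025)
E
python3 - <<'E'
from h import *
print(rel([.464,.0718,.014]),rel([.461,.0718,.014]))
for n in M:
  im=cams.snapshot(n)
  for w in[(612,41),(606,130),(600,220)]:
    w=np.array(w)/1000
    for _ in range(2):
      f=mouth(im,n,w);w=f[:2]
    print(n,(f*1000).round(1))
  if n=="scene":
    u,v=proj(n,[[.464,.072,.03]])[0].astype(int)
    cv2.imwrite("pics/c4.png",cv2.resize(im[v-50:v+50,u-50:u+50],(500,500),interpolation=3)[:,:,::-1])
E
```

```text
clock: 11.23
eef_pos: [0.4736, 0.07, 0.0312]
orientation: [0.715, 0.027, -0.017, -0.698]
contact_force: [-0.3, -0.0, 0.6]
gripper_width: 0.602
[-9.7 17.   2.8] [-12.7  17.    3. ]
top [617.1  29.7  23.7]
top [609.9 120.1  23.6]
top [603.9 210.8  23.3]
scene [613.3  29.1  23.9]
scene [606.3 119.7  23.5]
scene [597.1 210.7  26.3]
```

View pics/c4.png

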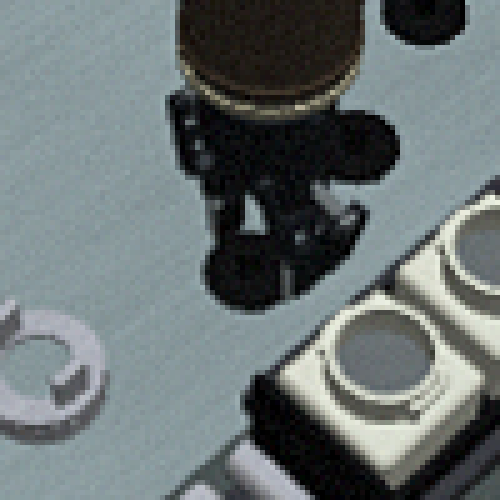

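```bash

python3 -m creep '[[[-9,0,3,0],[-3,0,1,0],[0,8,0,0],[0,8,0,0],[0,0,0,0]]]'
python3 -c "
from h import *
print(rel([.463,.0718,.014]),tcp()[2]['contact_force'])"
```

```text
clock: 11.75
eef_pos: [0.4637, 0.0732, 0.0188]
orientation: [0.715, 0.03, -0.013, -0.698]
contact_force: [-1.2, -0.6, 0.5]
gripper_width: 0.603
[-0.9  4.8 -1.2] [-1.23183368 -0.55806819  0.54435706]
```

```bash

python3 -m creep '[[[0,5,-1,0],[0,1,0,0],[0,0,0,0]]]'
python3 -m creep '[[[0,0,0,0],[0,0,0,0],[0,0,0,0],[0,0,0,0],[0,0,0,0],[0,0,0,0]]]' 0 40
python3 -m creep '[[[0,-20,0,0],[0,-35,0,0],[0,-35,0,0],[0,-35,0,0],[0,-35,0,0],[0,-35,0,0],[0,0,0,0],[0,0,0,0]]]'
python3 -c "
from h import *
p,r,s=tcp();print(r.round(3),s['contact_force'],rel([.615,.0294,.20]))"
```

```text
clock: 12.0
eef_pos: [0.4638, 0.072, 0.0116]
orientation: [0.715, 0.03, -0.014, -0.698]
contact_force: [-0.1, 0.1, -1.2]
gripper_width: 0.604
clock: 12.5
eef_pos: [0.4631, 0.0718, 0.012]
orientation: [0.715, 0.029, -0.014, -0.698]
contact_force: [-0.2, 0.2, -0.6]
gripper_width: 0.171
clock: 13.17
eef_pos: [0.4573, 0.0766, 0.2156]
orientation: [0.715, 0.028, -0.015, -0.698]
contact_force: [0.1, 0.6, -0.9]
gripper_width: 0.173
[[ 0.998  0.018 -0.061]
 [ 0.061 -0.023  0.998]
 [ 0.017 -1.    -0.024]] [ 0.13824343  0.55378813 -0.93957934] [154.2  19.6 -56.3]
```

```bash

python3 -m creep '[[[35,0,-13,0],[38,0,-14,0],[38,0,-14,0],[30,0,-12,0],[12,0,-3,0],[2,0,0,0],[0,0,0,0],[0,0,0,0]]]'
python3 -c "
from h import *
p,r,s=tcp();print(yaw(),rel([.6152,.0294,.17]))"
```

```text
clock: 13.83
eef_pos: [0.6174, 0.0278, 0.2128]
orientation: [0.715, 0.025, -0.018, -0.698]
contact_force: [-1.2, 0.9, -0.6]
gripper_width: 0.167
0.06193448222327977 [-2.5 42.7  2.8]
```

```bash

python3 -m creep '[[[-2,10,2,0],[-1,15,1,0],[0,15,0,0],[0,4,0,0],[0,0,0,0],[0,0,0,0]]]'
python3 - <<'E'
from h import *
print(rel([.6152,.0294,.155]))
im=cams.snapshot("scene")
u,v=proj("scene",[[.615,.03,.15]])[0].astype(int)
cv2.imwrite("pics/c5.png",cv2.resize(im[v-40:v+40,u-40:u+40],(560,560),interpolation=3)[:,:,::-1])
E
```

```text
clock: 14.33
eef_pos: [0.6069, 0.0322, 0.1646]
orientation: [0.715, 0.024, -0.021, -0.698]
contact_force: [0.9, -0.3, -1.1]
gripper_width: 0.17
[ 8.1  9.7 -3.2]
```

View pics/c5.png

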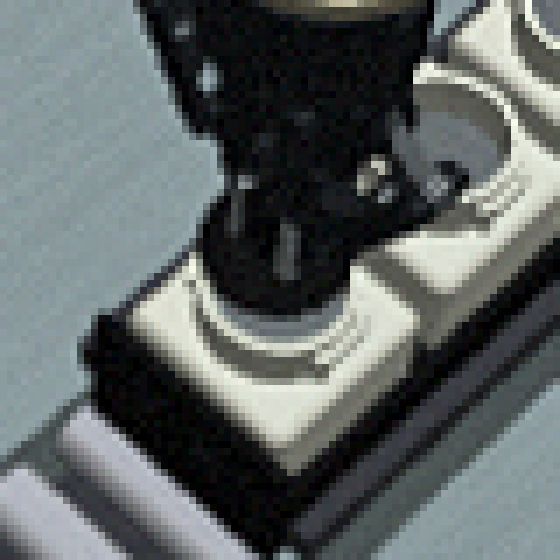

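```bash

python3 -m creep '[[[6,0,-3,0],[2,0,0,0],[0,0,0,0],[0,0,0,0]]]'
python3 -c "
from h import *
print(rel([.6152,.0294,.155]))"
```

```text
clock: 14.72
eef_pos: [0.6173, 0.0297, 0.1673]
orientation: [0.715, 0.026, -0.02, -0.698]
contact_force: [0.4, -0.5, -1.0]
gripper_width: 0.171
[-2.2 12.3  0.1]
```

```bash

python3 -m creep '[[[-2,0,0,0],[0,4,0,0],[0,4,0,0],[0,2,0,0],[0,0,0,0]]]'
python3 -c "
from h import *
print(rel([.6152,.0294,.155]))"
```

```text
clock: 15.13
eef_pos: [0.6154, 0.0291, 0.1569]
orientation: [0.715, 0.026, -0.019, -0.698]
contact_force: [0.5, -0.3, -0.5]
gripper_width: 0.173
[-0.2  1.9  0.3]
```

```bash

python3 -m creep '[[[0,2,0,0],[0,0,0,0]]]'
python3 -m creep '[[[0,0,0,0],[0,0,0,0],[0,0,0,0],[0,0,0,0]]]' 0.5
python3 -m creep '[[[0,-15,0,0],[0,-30,0,0],[0,-30,0,0],[-20,0,0,0],[-35,0,15,0],[-38,0,20,0],[-38,0,20,0],[-38,0,20,0],[-20,0,15,0],[0,0,0,0],[0,0,0,0]]]'
python3 - <<'E'
from h import *
print(yaw(),rel([.4355,.1848,.06]))
im=cams.snapshot("scene")
u,v=proj("scene",[[.53,.11,.1]])[0].astype(int)
cv2.imwrite("pics/c6.png",cv2.resize(im[v-70:v+70,u-70:u+70],(560,560),interpolation=3)[:,:,::-1])
for w in [(.4355,.185),(.380,.297)]: print((refine("scene",blob(im,w,"scene",.011,0,60),.011,.029)*1000).round(1))
E
```

```text
clock: 15.3
eef_pos: [0.6155, 0.0291, 0.1545]
orientation: [0.715, 0.026, -0.019, -0.698]
contact_force: [-0.3, -0.6, -0.8]
gripper_width: 0.17
clock: 15.63
eef_pos: [0.6155, 0.0292, 0.1545]
orientation: [0.715, 0.026, -0.019, -0.698]
contact_force: [0.2, -1.3, -0.1]
gripper_width: 0.501
clock: 16.55
eef_pos: [0.4151, 0.1085, 0.2286]
orientation: [0.715, 0.026, -0.017, -0.698]
contact_force: [0.8, 0.1, -0.6]
gripper_width: 0.503
0.06210723657374198 [ 23.1 167.   78.9]
[433.6 184.7  26.8]
[379.3 296.2  27.5]
```

View pics/c6.png

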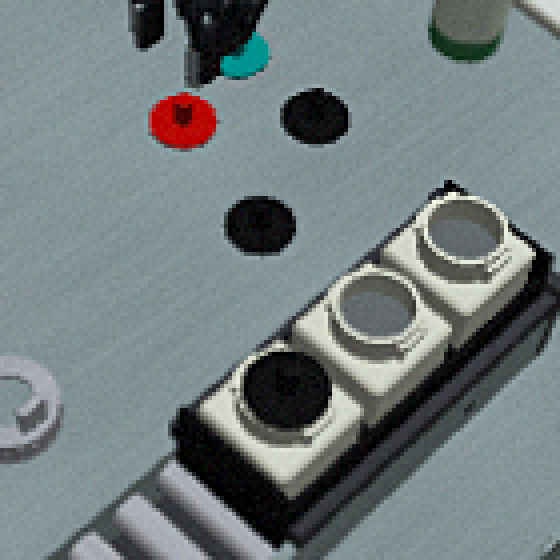

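The first lid sits flat in the near jar, and the remaining two lids have not moved. Next is lid B.

```bash

python3 -m creep '[[[10,20,30,0],[10,35,35,0],[5,35,15,0],[0,35,0,0],[0,30,0,0],[0,10,0,0],[0,0,0,0],[0,0,0,0]]]'
python3 -c "
from h import *
print(rel([.4348,.1848,.0125]))"
```

```text
clock: 17.27
eef_pos: [0.4514, 0.1851, 0.0603]
orientation: [0.714, 0.029, -0.011, -0.7]
contact_force: [0.7, 0.5, -0.2]
gripper_width: 0.499
[-17.8  47.4   1.6]
```

```bash

python3 -m creep '[[[-14,0,1,0],[-3,0,0,0],[0,0,0,0],[0,10,0,0],[0,0,0,0]]]'
python3 -c "
from h import *
print(rel([.4348,.1848,.0125]))"
```

```text
clock: 17.68
eef_pos: [0.4404, 0.1851, 0.0528]
orientation: [0.713, 0.031, -0.007, -0.7]
contact_force: [-0.5, -0.5, 0.3]
gripper_width: 0.5
[-6.9 40.1  0.8]
```

```bash

python3 -m creep '[[[-6,4,1,0],[-1,8,0,0],[0,10,0,0],[0,10,0,0],[0,4,0,0],[0,0,0,0]]]'
python3 -c "
from h import *
print(rel([.4348,.1848,.0125]))"
```

```text
clock: 18.18
eef_pos: [0.4357, 0.1855, 0.0139]
orientation: [0.713, 0.032, -0.006, -0.701]
contact_force: [-0.3, 0.5, -0.2]
gripper_width: 0.499
[-1.   1.4 -0.6]
```

```bash

python3 -m creep '[[[0,1,-1,0],[0,0,0,0],[0,0,0,0],[0,0,0,0],[0,0,0,0],[0,0,0,0]]]' 0 40
python3 -c "
from h import *
p,r,s=tcp();print(r.round(3),p)"
python3 -m creep '[[[0,-20,0,0],[0,-35,0,0],[0,-35,0,0],[0,-35,0,0],[0,-35,0,0],[0,-35,0,0],[0,0,0,0],[0,0,0,0]]]'
python3 -c "
from h import *
p,r,s=tcp();print(r.round(3),rel([.6081,.1199,.18]))"
```

```text
clock: 18.68
eef_pos: [0.4358, 0.1845, 0.0137]
orientation: [0.713, 0.032, -0.006, -0.701]
contact_force: [-0.5, 0.8, -0.2]
gripper_width: 0.167
[[ 0.998  0.036 -0.053]
 [ 0.054 -0.016  0.998]
 [ 0.035 -0.999 -0.018]] [0.43576985 0.18447691 0.01371901]
clock: 19.35
eef_pos: [0.4275, 0.1875, 0.2186]
orientation: [0.712, 0.032, -0.006, -0.701]
contact_force: [-0.7, 0.1, -0.7]
gripper_width: 0.17
[[ 0.998  0.036 -0.053]
 [ 0.054 -0.015  0.998]
 [ 0.035 -0.999 -0.017]] [175.2  46.1 -76.5]
```

```bash

python3 -m creep '[[[35,0,-18,0],[38,0,-18,0],[38,0,-18,0],[38,0,-15,0],[20,0,-6,0],[5,0,0,0],[0,0,0,0],[0,0,0,0]]]'
python3 -c "
from h import *
p,r,s=tcp();print(r.round(3)[:,1],rel([.6081,.1199,.168]))"
```

```text
clock: 20.02
eef_pos: [0.609, 0.1181, 0.2207]
orientation: [0.713, 0.031, -0.009, -0.701]
contact_force: [0.2, 0.7, -1.2]
gripper_width: 0.166
[ 0.031 -0.016 -0.999] [-2.4 52.7  2.8]
```

```bash

python3 -m creep '[[[-1,15,2,0],[0,20,1,0],[0,14,0,0],[0,2,0,0],[0,0,0,0],[0,0,0,0]]]'
python3 -c "
from h import *
p,r,s=tcp();print(rel([.6081,.1199,.168]))"
```

```text
clock: 20.52
eef_pos: [0.6011, 0.1231, 0.167]
orientation: [0.713, 0.03, -0.012, -0.701]
contact_force: [0.2, 0.7, -0.7]
gripper_width: 0.168
[ 6.8 -0.7 -3.7]
```

```bash

python3 -m creep '[[[6,0,-3,0],[0,0,0,0],[0,0,0,0],[0,0,0,0]]]'
python3 -c "
from h import *
p,r,s=tcp();print(rel([.6081,.1199,.157]))"
```

```text
clock: 20.85
eef_pos: [0.6084, 0.121, 0.1703]
orientation: [0.712, 0.031, -0.011, -0.701]
contact_force: [0.7, -0.4, -0.0]
gripper_width: 0.171
[-0.7 13.3 -0.9]
```

```bash

python3 -m creep '[[[0,4,-1,0],[0,4,0,0],[0,3,0,0],[0,1,0,0],[0,0,0,0]]]'
python3 -c "
from h import *
p,r,s=tcp();print(rel([.6081,.1199,.157]))"
```

```text
clock: 21.27
eef_pos: [0.6092, 0.1194, 0.158]
orientation: [0.712, 0.032, -0.011, -0.701]
contact_force: [-1.0, -0.3, 0.7]
gripper_width: 0.17
[-1.1  1.   0.6]
```

```bash

python3 -m creep '[[[0,1,0,0],[0,0,0,0],[0,0,0,0],[0,0,0,0]]]' 0.5
python3 -m creep '[[[0,-15,0,0],[0,-30,0,0],[0,-30,0,0],[-20,0,10,0],[-35,0,28,0],[-38,0,30,0],[-38,0,30,0],[-38,0,30,0],[-30,0,25,0],[-10,15,20,0],[0,30,0,0],[0,30,0,0],[0,30,0,0],[0,20,0,0],[0,0,0,0],[0,0,0,0]]]'
python3 - <<'E'
from h import *
print(rel([.3802,.2965,.0135]))
im=cams.snapshot("scene")
for w in [(.380,.297)]: print((refine("scene",blob(im,w,"scene",.011,0,60),.011,.029)*1000).round(1))
E
```

```text
clock: 21.6
eef_pos: [0.6091, 0.1194, 0.1564]
orientation: [0.712, 0.031, -0.011, -0.701]
contact_force: [-0.9, 0.6, 0.3]
gripper_width: 0.501
clock: 22.93
eef_pos: [0.4024, 0.2765, 0.1009]
orientation: [0.71, 0.036, -0.006, -0.703]
contact_force: [-0.2, 0.2, 0.4]
gripper_width: 0.499
[-24.6  86.3  22.2]
[379.5 296.2  27.6]
```

```bash

python3 -m creep '[[[-15,20,18,0],[-8,20,3,0],[0,0,0,0],[0,0,0,0]]]'
python3 -c "
from h import *
p,r,s=tcp();print(rel([.3802,.2965,.0135]))"
```

```text
clock: 23.32
eef_pos: [0.3841, 0.2987, 0.0651]
orientation: [0.708, 0.038, -0.002, -0.705]
contact_force: [-0.3, -0.6, -0.8]
gripper_width: 0.498
[-6.6 51.4 -1.7]
```

```bash

python3 -m creep '[[[-7,10,-2,0],[-1,15,0,0],[0,14,0,0],[0,8,0,0],[0,2,0,0],[0,0,0,0]]]'
python3 -c "
from h import *
p,r,s=tcp();print(r.round(3)[:,1],rel([.3802,.2965,.0135]))"
```

```text
clock: 23.82
eef_pos: [0.3866, 0.2987, 0.0239]
orientation: [-0.705, -0.042, -0.002, 0.708]
contact_force: [-0.1, -0.1, 0.5]
gripper_width: 0.496
[ 0.062  0.005 -0.998] [-7.1 10.  -1.9]
```

```bash

python3 -m creep '[[[-7,0,-2,0],[-1,5,0,0],[0,4,0,0],[0,2,0,0],[0,0,0,0]]]'
python3 -c "
from h import *
p,r,s=tcp();print(np.round(s['joints'],3),r.round(3)[:,1],rel([.3802,.2965,.0135]))"
```

```text
clock: 24.23
eef_pos: [0.3805, 0.2968, 0.0145]
orientation: [-0.705, -0.043, -0.004, 0.708]
contact_force: [0.0, -0.4, -0.3]
gripper_width: 0.503
[ 0.625  0.593  2.186 -0.108  0.307  0.671] [ 0.066  0.007 -0.998] [-0.3  1.  -0.3]
```

```bash

python3 -m creep '[[[0,1,0,0],[0,0,0,0],[0,0,0,0],[0,0,0,0],[0,0,0,0],[0,0,0,0]]]' 0 40
python3 -m creep '[[[0,-20,0,0],[0,-35,0,0],[0,-35,0,0],[0,-35,0,0],[0,-35,0,0],[0,-35,0,0],[0,0,0,0],[0,0,0,0]]]'
python3 -c "
from h import *
p,r,s=tcp();print(r.round(3),rel([.6015,.2106,.2]))"
```

```text
clock: 24.73
eef_pos: [0.38, 0.2967, 0.014]
orientation: [-0.705, -0.043, -0.003, 0.708]
contact_force: [-1.1, -0.1, 0.4]
gripper_width: 0.169
clock: 25.4
eef_pos: [0.3658, 0.2949, 0.2169]
orientation: [-0.705, -0.042, -0.002, 0.708]
contact_force: [-0.5, -0.4, -1.3]
gripper_width: 0.171
[[ 0.997  0.061 -0.056]
 [ 0.056  0.005  0.998]
 [ 0.062 -0.998  0.002]] [229.1  30.9 -97.5]
```

```bash

python3 -m creep '[[[35,0,-16,0],[38,0,-18,0],[38,0,-18,0],[38,0,-16,0],[38,0,-16,0],[28,0,-8,0],[10,0,0,0],[0,0,0,0],[0,0,0,0]]]'
python3 -c "
from h import *
p,r,s=tcp();print(r.round(3)[:,1],rel([.6018,.2106,.17]))"
```

```text
clock: 26.15
eef_pos: [0.6018, 0.2101, 0.2224]
orientation: [-0.706, -0.04, 0.002, 0.707]
contact_force: [-0.9, -0.3, -0.3]
gripper_width: 0.171
[ 0.054  0.003 -0.999] [-2.8 52.3  0.5]
```

```bash

python3 -m creep '[[[1,15,0,0],[1,20,0,0],[2,12,0,0],[1,3,0,0],[0,0,0,0],[0,0,0,0]]]'
python3 -c "
from h import *
p,r,s=tcp();print(r.round(3)[:,1],rel([.6018,.2106,.157]))"
```

```text
clock: 26.65
eef_pos: [0.6035, 0.2118, 0.1682]
orientation: [-0.707, -0.039, 0.005, 0.707]
contact_force: [0.9, -0.3, 0.3]
gripper_width: 0.169
[ 0.048  0.002 -0.999] [-2.3 11.1 -1.1]
```

```bash

python3 -m creep '[[[-2,2,-1,0],[0,3,0,0],[0,3,0,0],[0,2,0,0],[0,0,0,0]]]'
python3 -c "
from h import *
p,r,s=tcp();print(s['contact_force'],rel([.6018,.2106,.157]))"
```

```text
clock: 27.07
eef_pos: [0.6024, 0.2114, 0.1604]
orientation: [-0.706, -0.04, 0.004, 0.707]
contact_force: [-2.4, -0.6, 1.8]
gripper_width: 0.173
[-2.39112679 -0.6438358   1.75878015] [-0.8  3.3 -0.7]
```

```bash

python3 -m creep '[[[-1,2,0,0],[0,2,0,0],[0,0,0,0]]]'
python3 - <<'E'
from h import *
p,r,s=tcp();print(p,s['contact_force'],rel([.6018,.2106,.157]))
im=cams.snapshot("scene")
u,v=proj("scene",[[.605,.16,.15]])[0].astype(int)
cv2.imwrite("pics/c7.png",cv2.resize(im[v-45:v+45,u-45:u+45],(540,540),interpolation=3)[:,:,::-1])
E
```

```text
clock: 27.32
eef_pos: [0.602, 0.211, 0.1573]
orientation: [-0.706, -0.041, 0.003, 0.707]
contact_force: [-0.7, -1.0, -1.0]
gripper_width: 0.167
[0.60203296 0.21099116 0.1572771 ] [-0.68516547 -1.04792463 -1.0217098 ] [-0.3  0.3 -0.4]
```

View pics/c7.png

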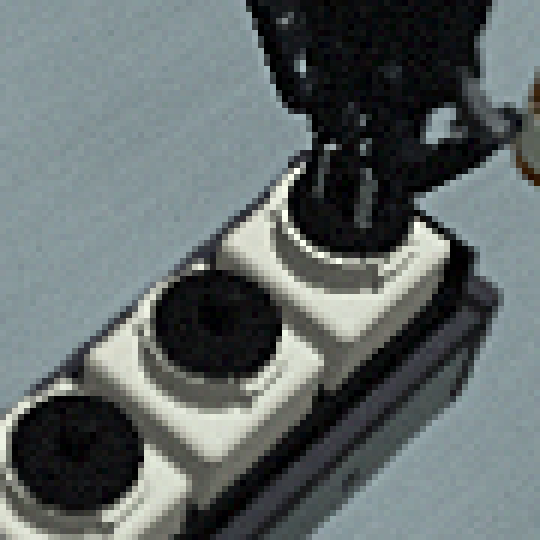

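```bash

python3 -m creep '[[[0,0,0,0],[0,0,0,0],[0,0,0,0],[0,0,0,0]]]' 0.4
python3 -m creep '[[[0,-15,0,0],[0,-30,0,0],[0,-30,0,0],[-15,0,-20,0],[-20,0,-35,0],[-20,0,-38,0],[-20,0,-38,0],[-20,0,-38,0],[-20,0,-38,0],[-15,0,-35,0],[-5,0,-20,0],[0,0,0,0],[0,0,0,0]]]' 1
python3 - <<'E'
from h import *
p,r,s=tcp();print(r.round(3)[:,1],yaw(),rel([.4415,-.0715,.08]))
im=cams.snapshot("scene");im2=cams.snapshot("top")
for w in[(.4415,-.0715),(.422,-.1745),(.359,-.291)]:
  for n in M:
    ms=cams.masks_of(n,"ring_a");u=proj(n,[[*w,.025]])[0]
    if ms:
      d=min(ms,key=lambda d:np.hypot(*(np.array(d["point"])-u)));print(n,(refine(n,d["region"],.025,.039)*1000).round(1))
u,v=proj("scene",[[.47,-.05,.1]])[0].astype(int)
cv2.imwrite("pics/c8.png",cv2.resize(im[v-60:v+60,u-80:u+80],(800,600),interpolation=3)[:,:,::-1])
E
```

```text
clock: 27.7
eef_pos: [0.6026, 0.2114, 0.1574]
orientation: [-0.706, -0.041, 0.003, 0.707]
contact_force: [0.2, 0.1, -0.0]
gripper_width: 0.404
clock: 28.78
eef_pos: [0.4789, -0.0614, 0.2288]
orientation: [-0.706, -0.045, 0.002, 0.707]
contact_force: [-0.7, 0.9, -0.2]
gripper_width: 1.001
[ 0.06   0.004 -0.998] 0.06641596765738941 [-46.9 146.3  -7.6]
top [425.2 -53.3  18.6]
scene [443.9 -77.7  41.4]
top [ 408.4 -163.    22.3]
scene [ 427.2 -177.1   41.5]
top [ 359.4 -295.    33. ]
scene [ 365.  -292.6   41.3]
```

View pics/c8.png

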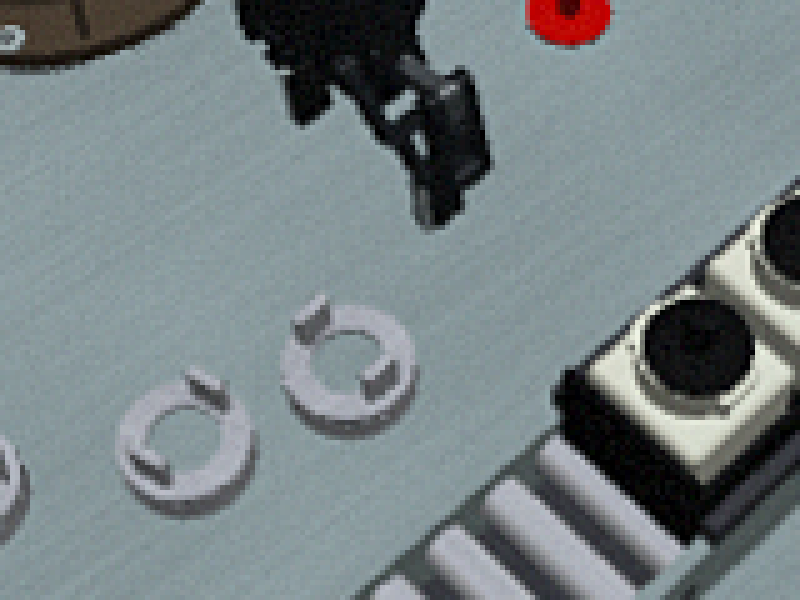

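```bash

python3 -m creep '[[[-20,10,-4,-0.04],[-20,30,-4,0],[-8,35,0,0],[0,30,0,0],[0,15,0,0],[0,0,0,0],[0,0,0,0]]]'
python3 -c "
from h import *
p,r,s=tcp();print(r.round(3)[:,1],yaw(),rel([.4415,-.0715,.06]))"
```

```text
clock: 29.77
eef_pos: [0.4415, -0.0696, 0.1035]
orientation: [0.706, 0.065, -0.018, -0.705]
contact_force: [-0.8, 0.1, 1.0]
gripper_width: 0.999
[ 0.066  0.003 -0.998] 0.11825668342050495 [-3.1 43.4 -1.7]
```

```bash

python3 -m creep '[[[-2,15,-2,0],[0,20,0,0],[0,12,0,0],[0,0,0,0],[0,0,0,0]]]'
python3 -c "
from h import *
p,r,s=tcp();print(r.round(3)[:,1],yaw(),rel([.4425,-.0715,.028]))"
```

```text
clock: 30.18
eef_pos: [0.4478, -0.0715, 0.0603]
orientation: [0.706, 0.068, -0.017, -0.704]
contact_force: [0.2, 0.2, -0.0]
gripper_width: 0.997
[ 0.073  0.002 -0.997] 0.12089992718340434 [-7.6 31.8  0.9]
```

```bash

python3 -m creep '[[[0,-25,0,0],[0,-35,0,0],[20,0,-15,0],[25,0,-15,0],[20,0,-15,0],[10,0,-5,0],[0,20,0,0],[0,30,0,0],[0,18,0,0],[0,0,0,0],[0,0,0,0]]]' 0
python3 -c "
from h import *
p,r,s=tcp();print(p,r.round(3)[:,1],yaw())"
```

```text
clock: 31.1
eef_pos: [0.5417, -0.1155, 0.0815]
orientation: [0.709, 0.078, -0.01, -0.701]
contact_force: [0.7, -0.9, 1.1]
gripper_width: 0.002
[ 0.54167322 -0.11549253  0.08152209] [ 0.097 -0.006 -0.995] 0.12456128721697352
```

```bash

python3 -m creep '[[[-8,10,0,0],[-8,12,0,0],[0,12,0,0],[0,2,0,0],[0,0,0,0]]]'
python3 -m creep '[[[5,0,0,0],[5,0,0,0],[3,0,0,0],[3,0,0,0]]]'
python3 -c "
from h import *
p,r,s=tcp();print(p,r.round(3)[:,1],s['contact_force'])"
```

```text
clock: 31.52
eef_pos: [0.5332, -0.1183, 0.0513]
orientation: [0.71, 0.081, -0.007, -0.7]
contact_force: [-1.1, 0.5, -0.3]
gripper_width: 0.003
clock: 31.85
eef_pos: [0.5523, -0.1164, 0.0559]
orientation: [0.71, 0.082, -0.006, -0.699]
contact_force: [1.3, 0.3, -0.4]
gripper_width: -0.0
[ 0.55227398 -0.11637448  0.05591476] [ 0.108 -0.009 -0.994] [ 1.25834774  0.32721133 -0.37976423]
```

```bash

python3 -m creep '[[[-10,0,0,0],[-6,8,0,0],[0,8,0,0],[0,4,0,0],[0,0,0,0]]]'
python3 -m creep '[[[5,0,0,0],[5,0,0,0],[3,0,0,0],[3,0,0,0],[3,0,0,0]]]'
python3 -c "
from h import *
p,r,s=tcp();print(p,r.round(3)[:,1],s['contact_force'])"
```

```text
clock: 32.27
eef_pos: [0.5398, -0.1186, 0.0345]
orientation: [0.71, 0.083, -0.005, -0.699]
contact_force: [-0.4, 0.5, 0.1]
gripper_width: 0.002
clock: 32.68
eef_pos: [0.5495, -0.1148, 0.0342]
orientation: [0.709, 0.076, -0.012, -0.701]
contact_force: [-18.2, -6.7, 5.9]
gripper_width: 0.002
[ 0.54948307 -0.11480573  0.03420847] [ 0.091 -0.005 -0.996] [-18.19905193  -6.67624754   5.85568047]
```

```bash

python3 -m creep '[[[3,0,0,0],[3,0,0,0],[3,0,0,0],[3,0,0,0],[3,0,0,0]]]'
python3 -c "
from h import *
p,r,s=tcp();print(p,r.round(3)[:,1],s['contact_force'])"
```

```text
clock: 33.1
eef_pos: [0.5487, -0.111, 0.0327]
orientation: [0.706, 0.065, -0.024, -0.705]
contact_force: [-19.6, -6.4, 5.6]
gripper_width: -0.001
[ 0.54865906 -0.11095223  0.03266292] [ 0.059  0.001 -0.998] [-19.55459114  -6.4433918    5.63754766]
```

```bash

python3 -m creep '[[[3,0,0,0],[3,0,0,0],[3,0,0,0],[3,0,0,0],[3,0,0,0],[3,0,0,0],[3,0,0,0],[3,0,0,0],[3,0,0,0],[3,0,0,0],[3,0,0,0],[3,0,0,0]]]'
python3 -m creep '[[[-8,0,0,0],[-10,-10,0,0],[0,-35,0,0],[0,-30,0,0],[-10,0,10,0],[-25,0,15,0],[-25,0,15,0],[-20,0,0,0],[0,0,0,0],[0,0,0,0]]]' 1
python3 -c "
from h import *
p,r,s=tcp();print(p,r.round(3)[:,1],s['contact_force'],yaw(),rel([.4415,-.0715,.06]))"
```

```text
clock: 34.1
eef_pos: [0.5465, -0.1044, 0.0292]
orientation: [-0.701, -0.039, 0.051, 0.71]
contact_force: [-20.3, -11.6, 12.4]
gripper_width: -0.002
clock: 34.93
eef_pos: [0.4448, -0.0778, 0.1175]
orientation: [-0.702, -0.042, 0.048, 0.709]
contact_force: [0.7, -0.1, 0.6]
gripper_width: 1.0
[ 0.44484195 -0.07779387  0.11753286] [-0.009  0.009 -1.   ] [ 0.70034566 -0.12249014  0.5822707 ] 0.1277331371146431 [-2.  57.6  6.1]
```

Tilt is nearly gone (0.009). Next is ring 1.

```bash

python3 -m creep '[[[-2,15,5,0.01],[0,20,1,0],[0,15,0,0],[0,5,0,0],[0,0,0,0],[0,0,0,0]]]'
python3 -c "
from h import *
p,r,s=tcp();print(r.round(3)[:,1],yaw(),rel([.4415,-.0715,.028]))"
```

```text
clock: 35.43
eef_pos: [0.4495, -0.0731, 0.0649]
orientation: [-0.704, -0.042, 0.04, 0.708]
contact_force: [-0.2, -0.6, 0.3]
gripper_width: 0.997
[ 0.002  0.007 -1.   ] 0.11676910553450011 [-7.9 36.8  2.2]
```

```bash

python3 -m creep '[[[-7,0,2,0],[-2,10,0,0],[0,12,0,0],[0,10,0,0],[0,3,0,0],[0,0,0,0]]]'
python3 -c "
from h import *
p,r,s=tcp();print(s['contact_force'],r.round(3)[:,1],yaw(),rel([.4415,-.0715,.026]))"
```

```text
clock: 35.93
eef_pos: [0.4422, -0.0726, 0.0332]
orientation: [-0.704, -0.044, 0.038, 0.707]
contact_force: [-0.3, 0.5, -0.4]
gripper_width: 1.0
[-0.28646539  0.48588438 -0.39647438] [ 0.009  0.005 -1.   ] 0.11660062329153152 [-0.6  7.2  1.2]
```

```bash

python3 -m creep '[[[0,6,1,0],[0,1,0,0],[0,0,0,0]]]'
python3 -m creep '[[[0,0,0,0],[0,0,0,0],[0,0,0,0],[0,0,0,0]]]' 0 50
python3 -m creep '[[[0,-20,0,0],[0,-35,0,0],[0,-35,0,0],[0,-35,0,0],[0,-35,0,0],[0,-35,0,0],[0,0,0,0],[0,0,0,0]]]'
python3 -m creep '[[[0,0,0,-0.12],[0,0,0,-0.12],[0,0,0,-0.12],[0,0,0,-0.12],[0,0,0,-0.12],[0,0,0,-0.12],[0,0,0,-0.12],[0,0,0,-0.12],[0,0,0,-0.12],[0,0,0,-0.12],[0,0,0,-0.12],[0,0,0,-0.12],[0,0,0,-0.12],[0,0,0,0],[0,0,0,0]]]'
python3 -c "
from h import *
p,r,s=tcp();print(p,r.round(3)[:,1],yaw(),rel([.6152,.0294,.21]))"
```

```text
clock: 36.18
eef_pos: [0.4427, -0.0717, 0.0273]
orientation: [-0.705, -0.045, 0.037, 0.707]
contact_force: [0.6, 0.9, 0.1]
gripper_width: 0.999
clock: 36.52
eef_pos: [0.443, -0.0717, 0.0283]
orientation: [-0.705, -0.045, 0.037, 0.707]
contact_force: [0.2, 0.2, -1.2]
gripper_width: 0.743
clock: 37.18
eef_pos: [0.439, -0.0723, 0.2325]
orientation: [-0.704, -0.044, 0.038, 0.707]
contact_force: [-0.7, 0.5, -2.0]
gripper_width: 0.735
clock: 38.43
eef_pos: [0.4307, -0.0703, 0.2181]
orientation: [-0.451, -0.54, 0.54, 0.462]
contact_force: [-0.2, 0.3, -0.6]
gripper_width: 0.737
[ 0.43067117 -0.07026094  0.21808126] [-0.013  0.01  -1.   ] 1.7380280115214655 [  67.5    6.7 -198.6]
```

```bash

python3 -m creep '[[[0,-10,0,0.05],[10,-3,-30,0.046],[14,0,-38,0],[14,0,-38,0],[14,0,-38,0],[12,0,-38,0],[5,0,-20,0],[0,0,-2,0],[0,0,0,0],[0,0,0,0]]]'
python3 -c "
from h import *
p,r,s=tcp();print(p,r.round(3)[:,1],yaw(),rel([.6152,.0294,.19]))"
```

```text
clock: 39.27
eef_pos: [0.6343, 0.0157, 0.2203]
orientation: [-0.486, -0.502, 0.508, 0.504]
contact_force: [-0.6, 0.0, -1.5]
gripper_width: 0.74
[0.63432999 0.0156994  0.22030221] [-0.024  0.011 -1.   ] 1.5898026142376527 [13.7 30.9 18.1]
```

```bash

python3 -m creep '[[[12,0,16,-0.05],[2,0,2,0],[0,0,0,0],[0,10,0,0],[0,0,0,0],[0,0,0,0]]]'
python3 -c "
from h import *
p,r,s=tcp();print(p,r.round(3)[:,1],yaw(),rel([.6152,.0294,.19]))"
```

```text
clock: 39.77
eef_pos: [0.6108, 0.027, 0.2093]
orientation: [-0.475, -0.511, 0.518, 0.494]
contact_force: [-0.4, -0.4, -1.0]
gripper_width: 0.737
[0.61075073 0.02700292 0.20934054] [-0.027  0.011 -1.   ] 1.629928651754592 [ 1.9 19.2 -5.1]
```

```bash

python3 -m creep '[[[2,0,-4,0],[0,8,0,0],[0,8,0,0],[0,5,0,0],[0,0,0,0],[0,0,0,0]]]'
python3 -c "
from h import *
p,r,s=tcp();print(s['contact_force'],r.round(3)[:,1],yaw(),rel([.6152,.0294,.187]))"
```

```text
clock: 40.27
eef_pos: [0.6148, 0.0287, 0.1851]
orientation: [-0.476, -0.51, 0.518, 0.495]
contact_force: [-0.2, -0.0, -1.2]
gripper_width: 0.735
[-0.22078701 -0.04081719 -1.19217569] [-0.027  0.011 -1.   ] 1.6275611402859738 [ 0.7 -1.9 -0.4]
```

Well centred. Descend gently.

```bash

python3 -m creep '[[[1,4,0,0],[0,4,0,0],[0,4,0,0],[0,0,0,0]]]'
python3 -m creep '[[[0,4,0,0],[0,4,0,0],[0,0,0,0]]]'
python3 -c "
from h import *
p,r,s=tcp();print(s['contact_force'],r.round(3)[:,1],yaw(),rel([.6152,.0294,.162]))"
```

```text
clock: 40.6
eef_pos: [0.6144, 0.03, 0.1719]
orientation: [-0.476, -0.51, 0.518, 0.495]
contact_force: [0.1, -0.1, -1.8]
gripper_width: 0.736
clock: 40.85
eef_pos: [0.6142, 0.0302, 0.1632]
orientation: [-0.476, -0.51, 0.518, 0.495]
contact_force: [-0.7, -0.2, -1.1]
gripper_width: 0.734
[-0.7100988  -0.15572206 -1.09150686] [-0.027  0.011 -1.   ] 1.627683925428758 [-0.8  1.2 -1. ]
```

```bash

python3 -m creep '[[[-1,1,-1,0],[0,0,0,0]]]'
python3 -m creep '[[[0,0,0,0.12],[0,-0.5,0,0.12],[0,-0.5,0,0.12],[0,-0.5,0,0.12]]]'
python3 -c "
from h import *
p,r,s=tcp();print(np.round(s['contact_force'],1),np.round(s['moment'],2),r.round(3)[:,1],yaw(),rel([.6152,.0294,.162]))"
```

```text
clock: 41.02
eef_pos: [0.6151, 0.0291, 0.1618]
orientation: [-0.476, -0.51, 0.518, 0.495]
contact_force: [-0.0, -0.1, -1.6]
gripper_width: 0.738
clock: 41.35
eef_pos: [0.6153, 0.0288, 0.1636]
orientation: [-0.588, -0.374, 0.386, 0.605]
contact_force: [-0.8, -0.2, -1.8]
gripper_width: 0.74
[-0.8 -0.2 -1.8] [-0.03  0.15  0.02] [-0.028  0.01  -1.   ] 1.1348286829149055 [0.5 1.6 0.3]
```

```bash

python3 -m creep '[[[0,1,0,0.12],[0,0,0,0.12],[0,0,0,0.12],[0,0,0,0.12]]]'
python3 -m creep '[[[0,0,0,0.12],[0,0,0,0.12],[0,0,0,0.1],[0,0,0,0.08]]]'
python3 -c "
from h import *
p,r,s=tcp();print(np.round(s['contact_force'],1),np.round(s['moment'],2),r.round(3)[:,1],yaw(),rel([.6152,.0294,.162]))"
```

```text
clock: 41.68
eef_pos: [0.6153, 0.0286, 0.163]
orientation: [-0.665, -0.213, 0.229, 0.678]
contact_force: [-0.6, 0.3, -3.7]
gripper_width: 0.738
clock: 42.02
eef_pos: [0.6149, 0.0277, 0.1629]
orientation: [-0.7, -0.059, 0.078, 0.708]
contact_force: [0.3, 1.3, -3.9]
gripper_width: 0.734
[ 0.3  1.3 -3.9] [ 0.15 -0.11  0.04] [-0.029  0.009 -1.   ] 0.19367981642621027 [0.6 1.  1.6]
```

```bash

python3 -m creep '[[[0,0,0,0.08],[0,0,0,0.06],[0,0,0,0.04],[0,0,0,0.03]]]'
python3 -c "
from h import *
p,r,s=tcp();print(np.round(s['contact_force'],1),np.round(s['moment'],2),r.round(3)[:,1],yaw(),rel([.6152,.0294,.162]))"
```

```text
clock: 42.35
eef_pos: [0.6154, 0.028, 0.1629]
orientation: [-0.704, 0.021, -0.001, 0.71]
contact_force: [-3.2, 0.6, -2.8]
gripper_width: 0.736
[-3.2  0.6 -2.8] [0.16 0.39 0.83] [-0.028  0.01  -1.   ] -0.03159316610830085 [-0.3  0.9  1.4]
```

```bash

python3 -m creep '[[[0,0,0,0],[0,0,0,0],[0,0,0,0],[0,0,0,0]]]' 1
python3 -m creep '[[[0,-10,0,0],[0,-30,0,0],[0,-30,0,0],[-15,0,-15,0],[-30,0,-30,0],[-33,0,-33,0],[-33,0,-33,0],[-30,0,-30,0],[-20,0,-25,0],[-5,0,-10,0],[0,0,0,0]]]'
python3 -m creep '[[[0,-1,0,-0.12],[0,-1,0,-0.12],[0,-1,0,-0.12],[0,-1,0,-0.12],[0,-1,0,-0.12],[0,-1,0,-0.12],[0,-1,0,-0.12],[0,-1,0,-0.12],[0,-1,0,-0.12],[0,-1,0,-0.12],[0,-1,0,-0.12],[0,-1,0,-0.12],[0,-1,0,-0.12],[0,-1,0,-0.12],[0,-1,0,-0.12],[0,-1,0,-0.12],[0,0,0,0],[0,0,0,0]]]'
python3 - <<'E'
from h import *
p,r,s=tcp();print(p,r.round(3)[:,1],yaw(),rel([.422,-.1755,.08]))
im=cams.snapshot("scene")
for w in[(.422,-.1745),(.359,-.291)]:
  for n in ["scene"]:
    ms=cams.masks_of(n,"ring_a");u=proj(n,[[*w,.025]])[0]
    d=min(ms,key=lambda d:np.hypot(*(np.array(d["point"])-u)));print(n,(refine(n,d["region"],.025,.039)*1000).round(1))
a,b=im[130:230,310:410],im[190:290,170:270]
cv2.imwrite("pics/c9.png",cv2.resize(np.hstack([a,b]),(800,400),interpolation=3)[:,:,::-1])
E
```

```text
clock: 42.68
eef_pos: [0.616, 0.0279, 0.1635]
orientation: [-0.704, 0.02, -0.001, 0.71]
contact_force: [-0.2, -0.7, -0.6]
gripper_width: 0.996
clock: 43.6
eef_pos: [0.4498, -0.1427, 0.2471]
orientation: [-0.705, 0.013, -0.001, 0.709]
contact_force: [-0.6, 0.1, -0.6]
gripper_width: 1.0
clock: 45.1
eef_pos: [0.4614, -0.1361, 0.2764]
orientation: [0.388, 0.591, -0.589, -0.39]
contact_force: [-0.6, 0.2, 0.3]
gripper_width: 0.997
[ 0.46143476 -0.13611405  0.27639084] [-0.001  0.004 -1.   ] 1.9758204837876607 [-21.5 196.3  51.9]
scene [ 426.3 -177.5   40. ]
scene [ 363.6 -292.    40.4]
```

View pics/c9.png

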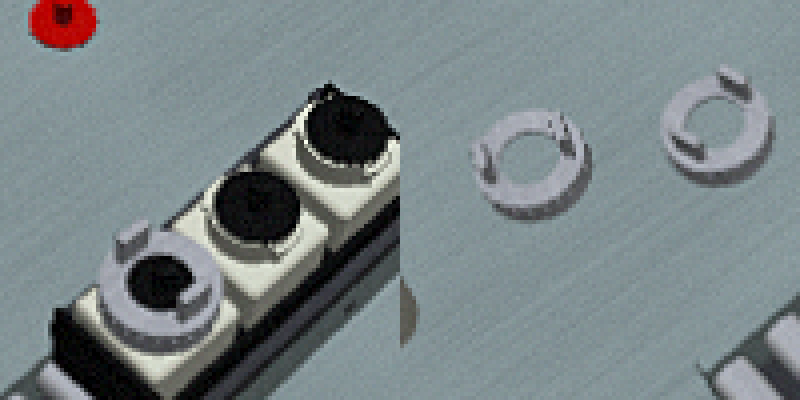

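The first ring is on with its wings across the row, and the other rings are in place. Next is ring 2.

```bash

python3 -m creep '[[[-10,30,25,0],[-10,38,25,0.01],[-2,38,2,0],[0,38,0,0],[0,30,0,0],[0,10,0,0],[0,0,0,0],[0,0,0,0]]]'
python3 -c "
from h import *
p,r,s=tcp();print(p,r.round(3)[:,1],yaw(),rel([.4223,-.175,.06]))"
```

```text
clock: 45.92
eef_pos: [0.4235, -0.1788, 0.0875]
orientation: [0.4, 0.586, -0.583, -0.397]
contact_force: [0.5, -0.1, -0.0]
gripper_width: 0.996
[ 0.42353792 -0.17883796  0.08746638] [ 0.006  0.001 -1.   ] 1.9445787022195198 [ 4.  27.5 -0.1]
```

```bash

python3 -m creep '[[[4,10,0,-0.02],[0,16,0,0],[0,8,0,0],[0,0,0,0],[0,0,0,0]]]'
python3 -c "
from h import *
p,r,s=tcp();print(s['contact_force'],r.round(3)[:,1],yaw(),rel([.4223,-.175,.027]))"
```

```text
clock: 46.33
eef_pos: [0.426, -0.1764, 0.0571]
orientation: [0.398, 0.589, -0.585, -0.39]
contact_force: [0.1, -0.2, -0.2]
gripper_width: 0.997
[ 0.146643   -0.2187427  -0.24824637] [ 0.012 -0.002 -1.   ] 1.9605619452490615 [ 2.9 30.   3.2]
```

```bash

python3 -m creep '[[[3,5,3,0],[0,10,1,0],[0,10,1,0],[0,5,0,0],[0,0,0,0]]]'
python3 -c "
from h import *
p,r,s=tcp();print(s['contact_force'],r.round(3)[:,1],yaw(),rel([.4223,-.175,.027]))"
```

```text
clock: 46.75
eef_pos: [0.4224, -0.1765, 0.0294]
orientation: [0.4, 0.589, -0.585, -0.388]
contact_force: [-1.0, -0.2, 0.4]
gripper_width: 1.0
[-1.00518809 -0.16943017  0.39189437] [ 0.018 -0.005 -1.   ] 1.9592352132020052 [ 1.5  2.4 -0.4]
```

```bash

python3 -m creep '[[[1,2,0,0],[0,0,0,0],[0,0,0,0]]]'
python3 -m creep '[[[0,0,0,0],[0,0,0,0],[0,0,0,0],[0,0,0,0]]]' 0 50
python3 -m creep '[[[0,-20,0,0],[0,-35,0,0],[0,-35,0,0],[0,-35,0,0],[0,-35,0,0],[0,-35,0,0],[0,-5,0,0.1],[0,0,0,0.1],[0,0,0,0.1],[0,0,0,0.02],[0,0,0,0],[0,0,0,0]]]'
python3 -c "
from h import *
p,r,s=tcp();print(p,r.round(3)[:,1],yaw(),rel([.6081,.1199,.225]))"
```

```text
clock: 47.0
eef_pos: [0.4223, -0.1756, 0.0282]
orientation: [0.401, 0.589, -0.585, -0.388]
contact_force: [-0.2, -0.0, -0.1]
gripper_width: 0.997
clock: 47.33
eef_pos: [0.4228, -0.1757, 0.0296]
orientation: [0.401, 0.589, -0.585, -0.387]
contact_force: [0.2, 0.3, -1.7]
gripper_width: 0.739
clock: 48.33
eef_pos: [0.4174, -0.174, 0.2415]
orientation: [0.492, 0.518, -0.511, -0.478]
contact_force: [0.8, -0.0, -1.8]
gripper_width: 0.736
[ 0.41741244 -0.17399972  0.24145874] [ 0.021 -0.006 -1.   ] 1.6301370077860637 [ 282.2   18.7 -207.4]
```

```bash

python3 -m creep '[[[30,0,-22,0],[34,0,-24,0],[34,0,-24,0],[34,0,-24,0],[34,0,-24,0],[34,0,-24,0],[34,0,-24,0],[28,0,-20,0],[8,0,-5,0],[0,0,0,0],[0,0,0,0]]]'
python3 -c "
from h import *
p,r,s=tcp();print(p,r.round(3)[:,1],yaw(),rel([.6081,.1199,.19]))"
```

```text
clock: 49.25
eef_pos: [0.5912, 0.1167, 0.2363]
orientation: [0.483, 0.522, -0.52, -0.473]
contact_force: [-0.4, 0.9, -1.8]
gripper_width: 0.744
[0.59123967 0.1166997  0.23630948] [ 0.012 -0.007 -1.   ] 1.6576750551243993 [  2.1  46.5 -16.5]
```

```bash

python3 -m creep '[[[2,8,-15,0],[0,12,-1,0],[0,15,0,0],[0,8,0,0],[0,0,0,0],[0,0,0,0]]]'
python3 -c "
from h import *
p,r,s=tcp();print(s['contact_force'],r.round(3)[:,1],yaw(),rel([.6081,.1199,.187]))"
```

```text
clock: 49.75
eef_pos: [0.6035, 0.1135, 0.1899]
orientation: [-0.481, -0.521, 0.522, 0.473]
contact_force: [0.1, 0.2, -1.1]
gripper_width: 0.741
[ 0.11107203  0.18832508 -1.09875251] [ 0.007 -0.009 -1.   ] 1.659883267568776 [ 6.   2.9 -5.2]
```

```bash

python3 -m creep '[[[5,0,-4,0.02],[0,0,0,0],[0,0,0,0],[0,0,0,0]]]'
python3 -c "
from h import *
p,r,s=tcp();print(s['contact_force'],r.round(3)[:,1],yaw(),rel([.6081,.1199,.187]))"
```

```text
clock: 50.08
eef_pos: [0.6061, 0.1167, 0.1915]
orientation: [-0.487, -0.516, 0.517, 0.479]
contact_force: [-1.1, -0.2, -0.3]
gripper_width: 0.735
[-1.06104123 -0.24511955 -0.25710082] [ 0.007 -0.009 -1.   ] 1.6392541970836327 [ 3.1  4.5 -2.2]
```

```bash

python3 -m creep '[[[3,0,-2,0],[0,4,0,0],[0,0,0,0],[0,0,0,0]]]'
python3 -c "
from h import *
p,r,s=tcp();print(s['contact_force'],r.round(3)[:,1],yaw(),rel([.6081,.1199,.163]))"
```

```text
clock: 50.42
eef_pos: [0.6082, 0.1197, 0.1883]
orientation: [-0.487, -0.517, 0.517, 0.478]
contact_force: [-0.6, -0.5, -1.0]
gripper_width: 0.738
[-0.57311157 -0.51878857 -1.01275229] [ 0.009 -0.009 -1.   ] 1.6403379987014794 [ 0.4 25.3  0.3]
```

```bash

python3 -m creep '[[[0,4,0,0],[0,4,0,0],[0,4,0,0],[0,4,0,0],[0,0,0,0]]]'
python3 -m creep '[[[0,4,0,0],[0,4,0,0],[0,1,0,0],[0,0,0,0]]]'
python3 -c "
from h import *
p,r,s=tcp();print(s['contact_force'],r.round(3)[:,1],yaw(),rel([.6081,.1199,.163]))"
```

```text
clock: 50.83
eef_pos: [0.6086, 0.1194, 0.1708]
orientation: [-0.487, -0.517, 0.517, 0.477]
contact_force: [-0.3, -0.1, -0.9]
gripper_width: 0.734
clock: 51.17
eef_pos: [0.6092, 0.1194, 0.1625]
orientation: [0.487, 0.518, -0.517, -0.477]
contact_force: [-1.5, 0.1, 0.6]
gripper_width: 0.735
[-1.51109051  0.08118867  0.55453011] [ 0.011 -0.009 -1.   ] 1.6409007468916172 [ 0.5 -0.5  1. ]
```

```bash

python3 -m creep '[[[0,0,0,0.12],[0,0,0,0.12],[0,0,0,0.12],[0,0,0,0.12],[0,0,0,0.12],[0,0,0,0.12]]]'
python3 -m creep '[[[0,0,0,0.12],[0,0,0,0.12],[0,0,0,0.12],[0,0,0,0.12],[0,0,0,0.1],[0,0,0,0.08]]]'
python3 -m creep '[[[0,0,0,0.06],[0,0,0,0.05],[0,0,0,0.04],[0,0,0,0.03]]]'
python3 -c "
from h import *
p,r,s=tcp();print(np.round(s['contact_force'],1),np.round(s['moment'],2),r.round(3)[:,1],yaw(),rel([.6081,.1199,.163]))"
```

```text
clock: 51.67
eef_pos: [0.6088, 0.1186, 0.1625]
orientation: [0.642, 0.309, -0.305, -0.632]
contact_force: [-0.8, -1.1, 5.3]
gripper_width: 0.739
clock: 52.17
eef_pos: [0.6069, 0.1163, 0.1624]
orientation: [0.709, 0.075, -0.071, -0.698]
contact_force: [-1.4, 1.7, 6.3]
gripper_width: 0.738
clock: 52.5
eef_pos: [0.6065, 0.1166, 0.1625]
orientation: [0.712, 0.007, -0.003, -0.702]
contact_force: [-0.2, 0.9, 4.5]
gripper_width: 0.738
[-0.2  0.9  4.5] [0.08 0.59 0.5 ] [ 0.007 -0.014 -1.   ] 0.014035993549167302 [ 1.6 -0.5  3.3]
```

```bash

python3 -m creep '[[[0,0,0,0.04],[0,0,0,0.04],[0,0,0,0]]]'
python3 -m creep '[[[0,0,0,0],[0,0,0,0],[0,0,0,0],[0,0,0,0]]]' 1
python3 -m creep '[[[0,-10,0,0],[0,-30,0,0],[0,-35,0,0],[-10,0,-15,0],[-20,0,-34,0],[-22,0,-35,0],[-22,0,-35,0],[-22,0,-35,0],[-22,0,-35,0],[-22,0,-35,0],[-22,0,-35,0],[-22,0,-35,0],[-20,0,-34,0],[-12,0,-20,0],[-3,0,-5,0],[0,0,0,0]]]'
python3 -m creep '[[[0,0,0,-0.12],[0,0,0,-0.12],[0,0,0,-0.12],[0,0,0,-0.12],[0,0,0,-0.12],[0,0,0,-0.12],[0,0,0,-0.12],[0,0,0,-0.12],[0,0,0,-0.12],[0,0,0,-0.12],[0,0,0,0],[0,0,0,0]]]'
python3 - <<'E'
from h import *
p,r,s=tcp();print(p,r.round(3)[:,1],yaw(),rel([.359,-.291,.08]))
im=cams.snapshot("scene")
for w in[(.359,-.291)]:
  for n in ["scene"]:
    ms=cams.masks_of(n,"ring_a");u=proj(n,[[*w,.025]])[0]
    d=min(ms,key=lambda d:np.hypot(*(np.array(d["point"])-u)));print(n,(refine(n,d["region"],.025,.039)*1000).round(1))
a,b=im[130:230,310:410],im[190:290,150:250]
cv2.imwrite("pics/c10.png",cv2.resize(np.hstack([a,b]),(800,400),interpolation=3)[:,:,::-1])
E
```

```text
clock: 52.75
eef_pos: [0.6063, 0.1161, 0.1626]
orientation: [0.712, -0.022, 0.027, -0.701]
contact_force: [0.2, -3.2, 4.8]
gripper_width: 0.74
clock: 53.08
eef_pos: [0.6063, 0.1162, 0.162]
orientation: [0.712, -0.022, 0.027, -0.701]
contact_force: [0.4, 0.3, 0.5]
gripper_width: 1.0
clock: 54.42
eef_pos: [0.3587, -0.2267, 0.2533]
orientation: [0.713, -0.015, 0.03, -0.7]
contact_force: [0.1, -0.2, 0.6]
gripper_width: 1.002
clock: 55.42
eef_pos: [0.3675, -0.2179, 0.2579]
orientation: [0.597, 0.399, -0.39, -0.576]
contact_force: [0.0, -0.3, -0.8]
gripper_width: 1.0
[ 0.36746037 -0.21793334  0.25794766] [ 0.027 -0.019 -0.999] 1.18410453779417 [-69.5 179.  -14. ]
scene [ 365.6 -292.1   43. ]
```

View pics/c10.png

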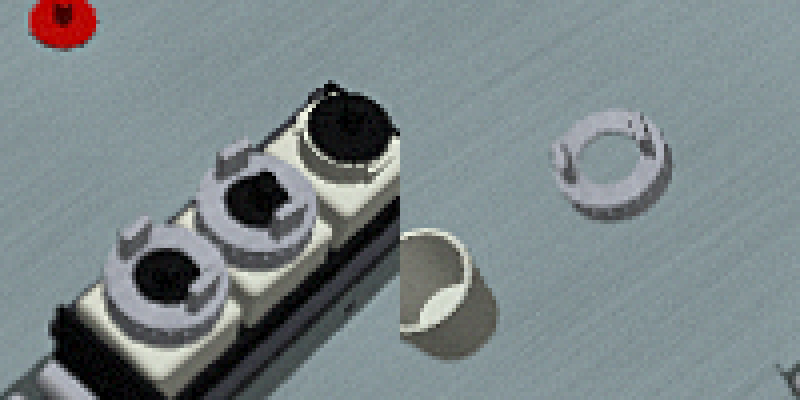

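```bash

python3 -m creep '[[[-25,20,-5,-0.078],[-30,35,-3,0],[-12,35,0,0],[0,35,0,0],[0,30,0,0],[0,8,0,0],[0,0,0,0],[0,0,0,0]]]'
python3 -c "
from h import *
p,r,s=tcp();print(p,r.round(3)[:,1],yaw(),rel([.3597,-.2908,.06]))"
```

```text
clock: 56.18
eef_pos: [0.3608, -0.2905, 0.0932]
orientation: [0.589, 0.416, -0.406, -0.562]
contact_force: [1.0, 0.2, -0.1]
gripper_width: 1.001
[ 0.36081731 -0.29048131  0.09315526] [ 0.034 -0.024 -0.999] 1.239803194678239 [-0.3 33.1  2.3]
```

```bash

python3 -m creep '[[[0,10,2,-0.02],[0,15,0,0],[0,10,0,0],[0,0,0,0],[0,0,0,0]]]'
python3 -c "
from h import *
p,r,s=tcp();print(s['contact_force'],r.round(3)[:,1],yaw(),rel([.3602,-.2912,.027]))"
```

```text
clock: 56.6
eef_pos: [0.3631, -0.2923, 0.0614]
orientation: [0.588, 0.42, -0.41, -0.556]
contact_force: [0.3, 0.1, 0.3]
gripper_width: 1.001
[0.30989839 0.07238287 0.25286404] [ 0.039 -0.028 -0.999] 1.2548664008818533 [ 0.7 34.2  4.7]
```

```bash

python3 -m creep '[[[1,5,4,0],[0,10,1,0],[0,10,1,0],[0,8,1,0],[0,0,0,0]]]'
python3 -c "
from h import *
p,r,s=tcp();print(s['contact_force'],r.round(3)[:,1],yaw(),rel([.3602,-.2912,.027]))"
```

```text
clock: 57.02
eef_pos: [0.3594, -0.2912, 0.0301]
orientation: [0.591, 0.42, -0.409, -0.554]
contact_force: [-0.8, 0.1, 0.0]
gripper_width: 1.001
[-0.75130681  0.14466495  0.03799993] [ 0.043 -0.033 -0.999] 1.25359628394067 [ 0.3  3.2 -0.6]
```

```bash

python3 -m creep '[[[0,2,0,0],[0,0,0,0]]]'
python3 -m creep '[[[0,0,0,0],[0,0,0,0],[0,0,0,0],[0,0,0,0]]]' 0 50
python3 -m creep '[[[0,-20,0,0],[0,-35,0,0],[0,-35,0,0],[0,-35,0,0],[0,-35,0,0],[0,-35,0,0],[0,-15,0,-0.1],[0,0,0,-0.1],[0,0,0,-0.1],[0,0,0,-0.09],[0,0,0,0],[0,0,0,0]]]'
python3 -c "
from h import *
p,r,s=tcp();print(p,r.round(3)[:,1],yaw(),rel([.6018,.2106,.24]),rel([.55,-.03,.24]))"
```

```text
clock: 57.18
eef_pos: [0.3594, -0.2912, 0.0283]
orientation: [0.591, 0.42, -0.409, -0.554]
contact_force: [-0.2, 0.3, -0.2]
gripper_width: 0.999
clock: 57.52
eef_pos: [0.3598, -0.2915, 0.0296]
orientation: [0.591, 0.42, -0.409, -0.554]
contact_force: [-0.1, -0.0, -1.4]
gripper_width: 0.74
clock: 58.52
eef_pos: [0.3493, -0.2833, 0.2532]
orientation: [0.498, 0.523, -0.519, -0.457]
contact_force: [0.1, -0.4, -2.2]
gripper_width: 0.74
[ 0.34925822 -0.28331295  0.25316657] [ 0.047 -0.036 -0.998] 1.6571718288769977 [ 470.4    7.1 -294.2] [ 235.4   13.4 -221.5]
```

```bash

python3 -m creep '[[[18,0,-30,0],[24,0,-32,0],[28,0,-28,0],[30,0,-26,0],[33,0,-24,0],[33,0,-24,0],[34,0,-22,0],[34,0,-20,0],[34,0,-18,0],[34,0,-18,0],[34,0,-16,0],[34,0,-14,0],[34,0,-14,0],[34,0,-10,0],[20,0,-5,0],[6,0,0,0],[0,0,0,0],[0,0,0,0]]]'
python3 -c "
from h import *
p,r,s=tcp();print(p,r.round(3)[:,1],yaw(),rel([.6018,.2106,.195]))"
```

```text
clock: 60.02
eef_pos: [0.6312, 0.2227, 0.2397]
orientation: [0.515, 0.504, -0.505, -0.476]
contact_force: [0.2, -0.1, -0.8]
gripper_width: 0.737
[0.63124372 0.22265806 0.23966254] [ 0.038 -0.039 -0.999] 1.5882646451476832 [-9.8 43.9 31.3]
```

```bash

python3 -m creep '[[[-9,5,26,-0.05],[-1,12,3,0],[0,12,0,0],[0,8,0,0],[0,0,0,0],[0,0,0,0]]]'
python3 -c "
from h import *
p,r,s=tcp();print(p,r.round(3)[:,1],yaw(),rel([.6008,.2116,.19]))"
```

```text
clock: 60.52
eef_pos: [0.6027, 0.2036, 0.2001]
orientation: [-0.504, -0.513, 0.516, 0.465]
contact_force: [-0.5, 0.1, -0.7]
gripper_width: 0.738
[0.60267768 0.20362514 0.20008922] [ 0.037 -0.04  -0.998] 1.629307805411265 [8.5 9.7 1.7]
```

```bash

python3 -m creep '[[[7,0,1,-0.01],[1,8,0,0],[0,3,0,0],[0,0,0,0],[0,0,0,0]]]'
python3 -c "
from h import *
p,r,s=tcp();print(s['contact_force'],r.round(3)[:,1],yaw(),rel([.6008,.2116,.163]))"
```

```text
clock: 60.93
eef_pos: [0.6032, 0.212, 0.1885]
orientation: [-0.502, -0.516, 0.518, 0.463]
contact_force: [-0.4, -0.6, -1.1]
gripper_width: 0.736
[-0.38165116 -0.55750709 -1.06800676] [ 0.039 -0.04  -0.998] 1.6388256264100225 [ 0.9 25.4  3.4]
```

```bash

python3 -m creep '[[[1,0,3,0],[0,3,0,0],[0,4,0,0],[0,0,0,0]]]'
python3 -c "
from h import *
p,r,s=tcp();print(s['contact_force'],r.round(3)[:,1],yaw(),rel([.6008,.2116,.163]))"
```

```text
clock: 61.27
eef_pos: [0.6004, 0.2129, 0.1811]
orientation: [-0.502, -0.516, 0.517, 0.462]
contact_force: [0.4, -0.2, -0.7]
gripper_width: 0.74
[ 0.3814252  -0.17083722 -0.74088748] [ 0.04  -0.039 -0.998] 1.6391186538338849 [-0.5 18.2  0.3]
```

```bash

python3 -m creep '[[[0,4,0,0],[0,4,0,0],[0,3,0,0],[0,0,0,0]]]'
python3 -c "
from h import *
p,r,s=tcp();print(s['contact_force'],r.round(3)[:,1],yaw(),rel([.6008,.2116,.163]))"
```

```text
clock: 61.6
eef_pos: [0.6015, 0.2122, 0.1695]
orientation: [-0.502, -0.517, 0.517, 0.462]
contact_force: [1.0, -0.7, -1.9]
gripper_width: 0.734
[ 1.02093011 -0.68583314 -1.85459944] [ 0.041 -0.039 -0.998] 1.6391669359959202 [-0.3  6.5  1. ]
```

```bash

python3 -m creep '[[[0,3,0,0],[0,3,0,0],[0,0,0,0]]]'
python3 -m creep '[[[0,0,0,0],[0,0,0,0],[0,0,0,0],[0,0,0,0]]]' 1
python3 -m creep '[[[0,0,0,0],[0,0,0,0],[0,0,0,0],[0,0,0,0]]]' 0 50
python3 -c "
from h import *
p,r,s=tcp();print(s['contact_force'],r.round(3)[:,1],yaw(),rel([.6008,.2116,.163]))"
```

```text
clock: 61.85
eef_pos: [0.6021, 0.2121, 0.1629]
orientation: [-0.502, -0.517, 0.517, 0.462]
contact_force: [-0.2, -0.5, 2.5]
gripper_width: 0.739
clock: 62.18
eef_pos: [0.6018, 0.2121, 0.1628]
orientation: [-0.502, -0.516, 0.517, 0.462]
contact_force: [-0.5, 0.8, -0.4]
gripper_width: 0.999
clock: 62.52
eef_pos: [0.6019, 0.2119, 0.1636]
orientation: [-0.502, -0.517, 0.517, 0.462]
contact_force: [-0.2, -0.4, -2.4]
gripper_width: 0.737
[-0.15027072 -0.41562957 -2.3884366 ] [ 0.041 -0.039 -0.998] 1.6390288540874531 [-0.2  0.6  1.2]
```

```bash

python3 -m creep '[[[0,0,0,0.12],[0,0,0,0.12],[0,0,0,0.12],[0,0,0,0.12],[0,0,0,0.12],[0,0,0,0.12]]]'
python3 -m creep '[[[0,0,0,0.12],[0,0,0,0.12],[0,0,0,0.12],[0,0,0,0.12],[0,0,0,0.1],[0,0,0,0.08]]]'
python3 -m creep '[[[0,0,0,0.06],[0,0,0,0.05],[0,0,0,0.04],[0,0,0,0.04],[0,0,0,0.03]]]'
python3 -c "
from h import *
p,r,s=tcp();print(np.round(s['contact_force'],1),np.round(s['moment'],2),r.round(3)[:,1],yaw(),rel([.6018,.2106,.163]))"
```

```text
clock: 63.02
eef_pos: [0.6016, 0.2096, 0.1639]
orientation: [0.657, 0.313, -0.3, -0.617]
contact_force: [-1.8, -3.3, 6.6]
gripper_width: 0.737
clock: 63.52
eef_pos: [0.6006, 0.2085, 0.1647]
orientation: [0.72, 0.085, -0.061, -0.686]
contact_force: [3.7, -5.1, 6.1]
gripper_width: 0.74
clock: 63.93
eef_pos: [0.6008, 0.207, 0.1652]
orientation: [0.723, 0.005, 0.023, -0.69]
contact_force: [-1.3, 1.0, 1.5]
gripper_width: 0.737
[-1.3  1.   1.5] [0.04 0.54 1.1 ] [ 0.04  -0.048 -0.998] -0.02509209570662034 [0.8 2.1 3.7]
```

```bash

python3 -m creep '[[[0,0,0,0],[0,0,0,0],[0,0,0,0],[0,0,0,0]]]' 1
python3 -m creep '[[[0,-10,0,0],[0,-30,0,0],[0,-35,0,0],[-20,0,10,0],[-30,0,20,0],[-30,0,30,0],[-30,0,30,0],[-20,0,30,0],[0,0,30,0],[0,0,10,0],[0,0,0,0],[0,0,0,0]]]'
python3 - <<'E'
from h import *
p,r,s=tcp();print(p)
a=cams.snapshot("scene")
u,v=proj("scene",[[.605,.12,.15]])[0].astype(int);b=a[v-55:v+55,u-55:u+55]
t=cams.snapshot("top");u,v=proj("top",[[.605,.12,.15]])[0].astype(int);c=t[v-30:v+30,u-50:u+50]
cv2.imwrite("pics/c11.png",np.hstack([cv2.resize(b,(440,440),interpolation=3),np.vstack([cv2.resize(c,(350,210),interpolation=3),cv2.resize(a,(350,230))])])[:,:,::-1])
E
```

```text
clock: 64.27
eef_pos: [0.6008, 0.2071, 0.1652]
orientation: [0.723, 0.005, 0.023, -0.69]
contact_force: [0.4, 0.4, -0.1]
gripper_width: 1.0
clock: 65.27
eef_pos: [0.4677, 0.3797, 0.2396]
orientation: [0.722, 0.008, 0.025, -0.692]
contact_force: [0.0, -0.6, -0.5]
gripper_width: 1.001
[0.46771462 0.37971574 0.23962991]
```

View pics/c11.png

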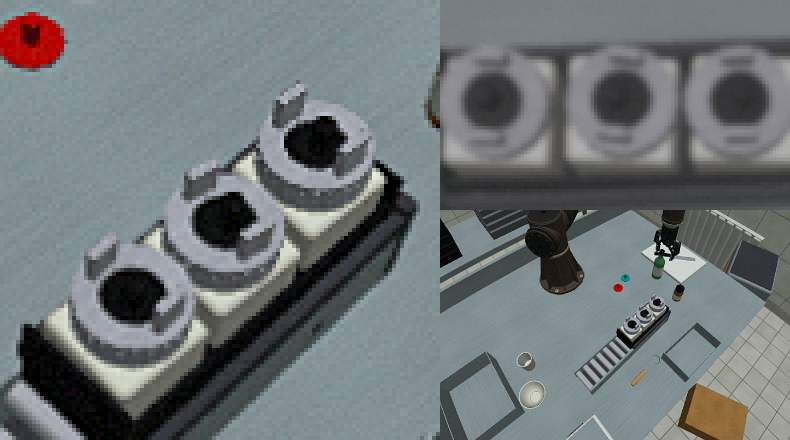

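```bash
python3 - <<'E'
from h import *
J=[(.6152,.0294),(.6081,.1199),(.6018,.2106)]
G={}
for n in M:
    cams.snapshot(n);ms=cams.masks_of(n,"ring_a")
    for i,w in enumerate(J):
        u=proj(n,[[*w,.155]])[0];d=min(ms,key=lambda d:np.hypot(*(np.array(d["point"])-u)))
        k=d["region"].astype(np.uint8);c=max(cv2.findContours(k,0,1)[0],key=cv2.contourArea)
        (a,b),r=cv2.minEnclosingCircle(c);G[n,i]=np.argwhere(d["region"]).mean(0)[::-1];print(n,i,d["conf"],k.sum(),(G[n,i]-u).round(2))
for i,w in enumerate(J):
    f=least_squares(lambda q:np.r_[(proj("top",q)[0]-G["top",i]),(proj("scene",q)[0]-G["scene",i])],[*w,.155]);print((f.x*1000).round(1),f.cost)
E
```

```text
top 0 0.91 592 [-1.97  1.78]
top 1 0.68 522 [1.63 0.57]
top 2 0.85 598 [ 0.7  -0.97]
scene 0 0.89 658 [-1.22  0.33]
scene 1 0.84 523 [-1.92  2.66]
scene 2 0.37 117 [-0.68 -0.25]
[611.2  32.7 145.5] 0.7172767672775271
[607.9 115.9 146.6] 0.14742222753221926
[602.7 207.3 160. ] 0.15959907700477133
```

```bash
python3 - <<'E'
from h import *
a=cams.snapshot("scene");u,v=proj("scene",[[.608,.12,.155]])[0].astype(int)
K=9;o=np.array([u-44,v-32]);b=cv2.resize(a[o[1]:o[1]+64,o[0]:o[0]+88],None,fx=K,fy=K,interpolation=3)[:,:,::-1].copy()
t=np.linspace(0,2*np.pi,60)
for w in[(.6142,.0287),(.6071,.1192),(.6008,.2099)]:
  for z,c in((.158,(0,0,255)),(.133,(0,255,0))):
    P=np.c_[w[0]+.039*np.cos(t),w[1]+.039*np.sin(t),0*t+z];q=((proj("scene",P)-o+.5)*K).astype(int)
    cv2.polylines(b,[q],True,c,1)
  for s in(1,-1):
    q=((proj("scene",[[w[0]+s*.031*np.cos(-.02),w[1]+s*.031*np.sin(-.02),.186]])-o+.5)*K)[0].astype(int);cv2.circle(b,tuple(int(i) for i in q),4,(255,0,255),1)
cv2.imwrite("pics/c12.png",b)
E
```

```text
(no output)
```

View pics/c12.png

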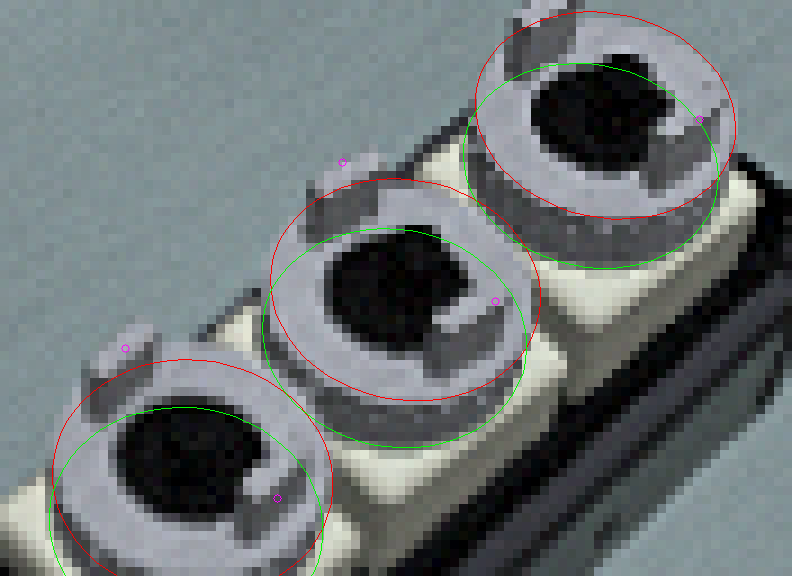

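The overlay shows all three skirts match the outlines projected for a seated ring, and the wings lie across the row. I'm handing in.

```bash
python3 -c "
from station import order
print(order.finish_job())"
```

```text
the job is handed in; nothing more can be done
None
```

I pushed the crate along the rollers against the end stop, then closed all three jars with the black lids and the screw rings. I handed the job in about 66 s into the 210 s allowed.

**Crate:** The force jumped to about 61 N at the stop. That load was on the fingers, above the 40 N limit set for the arm and gripper body. The jar positions measured afterwards agreed with the crate being fully home.

**Lids and rings:** Each lid went in with 2.5 N or less. Each ring dropped freely and turned clockwise until the twist resistance rose. The gripper was about 0.1 rad past straight across the row at the end, so I took that as the stop.

**Final check:** In the last scene picture, all three rings matched the outlines I projected for seated rings, and the wings lay across the row. The crate was in the bay. The bottle, cup, bowl, spice jar and spoon looked untouched, but I did not measure them again.

**Disagreements and problems:**
- **Height check:** A second height check from the detection masks disagreed. It put the far jar's ring about 14 mm higher than the other two. That mask covered only 117 pixels, so I went by the outline overlay.
- **Tool tilt:** The tool had drifted to a tilt of up to 0.11 rad. I removed most of it by pressing the fingers on the conveyor rail with about 20 N. It crept back to about 0.06 rad by the last ring, which still fitted.

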